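Call order 452 at the buffet

ROBOT

A 6-joint arm with a two-finger parallel gripper is mounted at the origin on the work surface. World frame = base frame: x ahead of the robot, y to its left, z up, the work surface at z = 0. Lengths are in m, angles in degrees, forces in N, time in s.
With the tool pointing down it reaches from about 0.3 to 0.825 m from the base axis. Payload 5.4 kg.
Tool frame: the origin (TCP) lies where the fingers leave the gripper's body, on its centre line; the fingertips stand 88 mm ahead of it and the grasp point (between the pads) lies 69 mm ahead of it; y points along the fingers, x is the direction in which the jaws open and shut, and the axes are right-handed (so a half turn about y gives the same grasp; the last joint's range is limited). The gripper opens to 92 mm and grips with 3 to 60 N. Pads are 20 mm wide; open, the fingers measure 128 mm over their backs; the gripper's body (75 mm by 189 mm) begins 69 mm behind the grasp point.
Start: joints at [-87.84, 9.076, 91.501, -0, 79.423, -12.038], TCP at [0.141, -0.557, 0.303] pointing down, gripper open.
Joint ranges: [-166.64, 166.64], [-54.1, 131.32], [10.49, 154.53], [-73.88, 253.88], [9.74, 151.15], [-171.62, 171.62]. Speed limits (degrees/s): [147.25, 147.25, 180, 180, 180, 180].

INTERFACE

Orientations are given as a 3x3 rotation matrix whose columns are the frame's x, y, z axes.
In Python, from rig import telemetry, get_image, camera_model, ticket gives the robot as it stands.
- The arm moves only by the tool servo_tool, never from a script. Its argument "moves" is text: rows parted by semicolons, each of 7 numbers parted by spaces: the shift along the tool's x, y, z in mm, then the turn, a rotation vector about the tool's x, y, z in rad, then the opening, from -1 (shut) to 1 (fully open). In form: tx ty tz rx ry rz hand; .... A call has 1 to 10 rows; each row shifts and turns the pose as measured when the row begins, along the tool's axes as they then stand; what a row does not reach is not made up. A row lasts 1/8 s, in which the tool goes at most 62.5 mm and 10.7 degrees, less where a joint would pass 70% of its speed; a pose out of reach is approached as far as the arm can. A call with a gripper value outside its range is refused whole. The fingers move at their own pace and stop on an object; the grip force is fixed at half the most. Time passes only in rows, so rows that do not move let the fingers close. It gives the time, the measured TCP pose, the force and the opening at its end, in the units of the state.
- telemetry.observe(): the state, without advancing time (a new reading comes with each control period).
- get_image(name): name is "scene" or "top" or "wrist"; returns the picture (420x560x3 uint8, red, green, blue); there is no depth.
- camera_model(name): a dict with "fovy" (degrees; the focal length in pixels is half the picture's height over the tangent of half this angle, whatever the lens; pixels are square), "cx", "cy" (the principal point, pixels), "dist_coeffs" ([k1, k2, p1, p2, k3] as OpenCV has them; the pictures are not rectified), "R" (3x3) and "t" (3): a world point X has camera coordinates R X + t. Camera axes: x right, y down, z forward; pixel columns grow to the right and rows downward; lengths in m; the calibration is good to about 2 mm. A picture is of the moment at which its call begins: read the wrist's pose just before it. camera_model takes no time and is no camera call; for the wrist camera it gives the pose at the moment of the call.
- ticket.job_done(): hands the job in, once; it reports no verdict.
The state is a dict: "time": time; "q": joint angles; "joint_velocities": joint speeds; "effort": joint torques, N m; "ee_pos": TCP position; "ee_rot": TCP orientation; "force": force on the tool from outside, world axes, zero at the start; "moment": the same for the moment, N m; "finger_gap": finger opening in m.
Only numpy, scipy, OpenCV 4.12 (cv2) and the standard library are available. Lean on these libraries where they do the work, as an engineer would, in place of code of your own. Each camera call takes 0.05 s, during which the arm holds its last target.

TASK

Roll the three wheels of the order-number counter until the guests, who stand on the far side of the table facing the robot, read 4 5 2 from their left to their right, each digit squarely level with its two pointers. Then call them by pressing the knob of the counter bell right down and letting it go; do not ring while the number is wrong, and leave the other things on the table where they are.

Things in the scene. Friction and masses are not known exactly. Their poses are not given: they have to be found in the camera images.
- counter: Order-number counter, fixed: aluminium base 110 (x) x 226 (y) x 18 mm high; end cheeks at y = -107 and +107 mm, 97 mm high, carry a 12 mm steel axle along y, 85 mm up. On it three black ten-sided digit wheels, 80 mm across the flats, 20 mm wide over their studs, 56 mm apart: 36 mm free gaps beside each. Origin: on the table under the middle of the axle; x towards the guests, y along the axle, z up.
- wheel_1_axle (a point): Centre of wheel 1 on the axle (axes as the counter's, not turning). At y = -56 mm of the counter: the guests' left digit, the robot's right. Tops 125 mm up. Every wheel has ten steel grip studs, one at each corner between digits, 37 mm from the axle, 6 mm thick, ends 2 mm proud of both sides: pinch a stud (or the rim) from above across the wheel and carry it in an arc about the axle.
- wheel_2_axle (a point): Centre of wheel 2, the middle one. White digits, 18 mm high, one on each flat, every 36 degrees. The digit shown is the one 20 degrees above level on the +x (guests') side, between two thin steel pointers with 6 mm balls (at x = +48 mm of the counter, 102 mm up, 14.5 mm either side of the wheel's middle); under them a thin sill at x = +52 mm, 57 mm high.
- wheel_3_axle (a point): Centre of wheel 3 on the axle (axes as the counter's). Wheel 3 is at y = +56 mm of the counter: the guests' right-hand digit, on the left as seen from the robot.
- wheel_1 (a joint): Angle (rad) of digit wheel 1 (guests' left; first digit of the number). Digit at the pointers = angle / 0.6283 (0 shows 0, 0.6283 shows 1, ... 5.655 shows 9). It grows when the top of the wheel moves towards the guests (counter's +x, away from the robot). Stops at -0.1 and 5.755: it does not go round past 0 or 9. Friction 0.05 N m, no clicks: it stays where it is left.
- wheel_2 (a joint): Angle (rad) of digit wheel 2 (middle; second digit). Digit at the pointers = angle / 0.6283 (0 shows 0, 0.6283 shows 1, ... 5.655 shows 9). It grows when the top of the wheel moves towards the guests (counter's +x, away from the robot). Stops at -0.1 and 5.755: it does not go round past 0 or 9. Friction 0.05 N m, no clicks: it stays where it is left.
- wheel_3 (a joint): Angle (rad) of digit wheel 3 (guests' right; third digit). Digit at the pointers = angle / 0.6283 (0 shows 0, 0.6283 shows 1, ... 5.655 shows 9). It grows when the top of the wheel moves towards the guests (counter's +x, away from the robot). Stops at -0.1 and 5.755: it does not go round past 0 or 9. Friction 0.05 N m, no clicks: it stays where it is left.
- bell_top (a point): Counter bell, fixed to the table: a steel dome on a black foot 88 mm across, with a steel knob 20 mm across standing up on top. The point is the top of the knob when it is up, 68 mm above the table; the dome's top is 50 mm above the table. It stands to the left or the right of the counter.
- bell_plunger (a joint): How far the bell's knob is pressed down (m): 0 up, 0.008 right down. A spring pushes it up: 1.5 N at the start, 5.5 N right down.
- jar_mid (a point): Bystander: loose amber glass jar with a steel lid, 68 mm across, 95 mm high; the point is its centre. It stands on the side of the counter where the bell is not.
- shaker_mid (a point): Bystander: loose steel salt shaker, 40 mm across, 70 mm high; the point is its centre.
- spoon_grip (a point): Bystander: loose steel serving spoon lying on the table, 240 mm long; the point is on its handle.
- cup_mid (a point): Bystander: loose paper cup, 78 mm across, 95 mm high; the point is its centre.
- bowl_mid (a point): Bystander: loose white bowl, 120 mm across, 50 mm high; the point is its centre.
- can_mid (a point): Bystander: loose tin can, 74 mm across, 110 mm high; the point is its centre.
Mind the look-alikes: they are no part of the job. Leave any blue or pink look-alike of the part that bears bell_top alone.

How it is judged:
By the outcome, as a careful person would: the job done as asked, in the order asked, and still so for the second after the job is handed in, with the robot touching nothing.
It also fails if it takes over 70 s, if anything falls off the work surface, if the arm or the gripper's body presses on something with over 40 N, if the wrist force passes 120 N, or if a joint passes its speed limit or range.

## Working session

There is one attempt and no reset: what is moved stays moved. The work goes in short steps, Python scripts to look and compute and a tool call to move; the robot and the scene stay as the last step left them, time stands still between calls to the robot, and variables do not carry over. Pictures are saved under pics/ and viewed, and the job is handed in when it is done.

Besides the shell and the picture viewer there is one more tool, called after "Call:" as name(argument=value, ...) on one line, values as JSON. servo_tool: Moves the arm, as the interface text tells. Its arguments: {"type":"object","properties":{"moves":{"type":"string"}},"required":["moves"]}

```bash
ls; mkdir -p pics; python3 - <<'E'
from rig import telemetry,get_image,camera_model
import cv2,json
s=telemetry.observe();print({k:s[k] for k in ('time','ee_pos','ee_rot','finger_gap','force')})
for n in ('scene','top','wrist'):
    m=camera_model(n);print(n,m)
    cv2.imwrite(f'pics/{n}0.png',get_image(n)[:,:,::-1])
E
```

```text
pics
{'time': 0.0, 'ee_pos': array([ 0.14098446, -0.55696529,  0.30172976]), 'ee_rot': array([[ 2.45277032e-01, -9.00641943e-05,  9.69453026e-01],
       [-9.69451251e-01,  1.89315838e-03,  2.45276758e-01],
       [-1.85741877e-03, -9.99998204e-01,  3.77035421e-04]]), 'finger_gap': 0.09207634508811723, 'force': array([-0.71897287,  0.72623138, -1.11902032])}
scene {'fovy': 57.2638521781839, 'cx': 282.31791737934935, 'cy': 209.8127804009524, 'dist_coeffs': array([0.02768078, 0.        , 0.        , 0.        , 0.        ]), 'R': array([[ 0.62125212,  0.78341896,  0.01733577],
       [ 0.60185855, -0.46287383, -0.65077961],
       [-0.50180881,  0.4147319 , -0.75906875]]), 't': array([-0.30780199, -0.25669176,  1.39514554])}
top {'fovy': 45.89933177445933, 'cx': 280.78302732402375, 'cy': 212.93799278266852, 'dist_coeffs': array([0.0050564, 0.       , 0.       , 0.       , 0.       ]), 'R': array([[-0.01865903, -0.99958303, -0.02203641],
       [-0.98337294,  0.02232948, -0.18021946],
       [ 0.18063638,  0.01830729, -0.98337955]]), 't': array([0.04048336, 0.51267166, 1.43193037])}
wrist {'fovy': 66.43379932730154, 'cx': 274.1182387805097, 'cy': 211.6337844460719, 'dist_coeffs': array([-0.00595692,  0.        ,  0.        ,  0.        ,  0.        ]), 'R': array([[ 0.24616907, -0.96922594, -0.00136657],
       [-0.92592154, -0.23558667,  0.29524264],
       [-0.28647877, -0.07141426, -0.95542133]]), 't': array([-0.57469962, -0.03428022,  0.39303283])}
```

View pics/scene0.png

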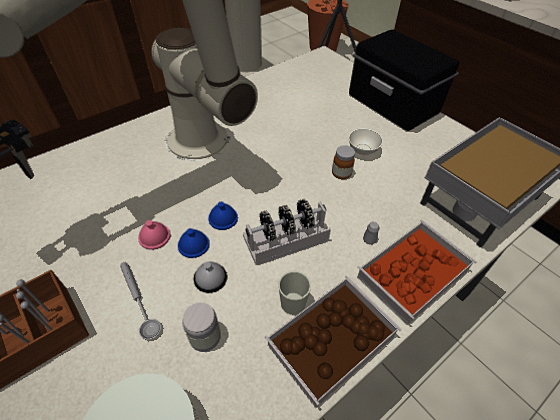

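View pics/top0.png

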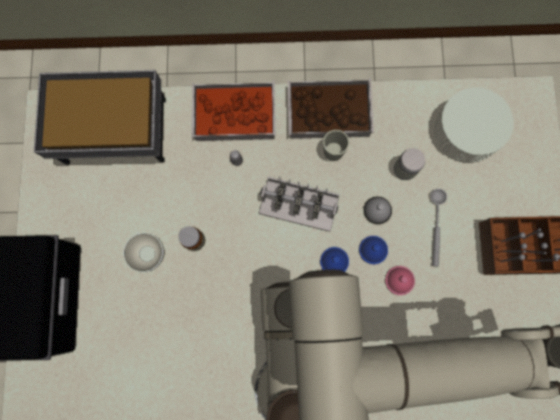

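View pics/wrist0.png

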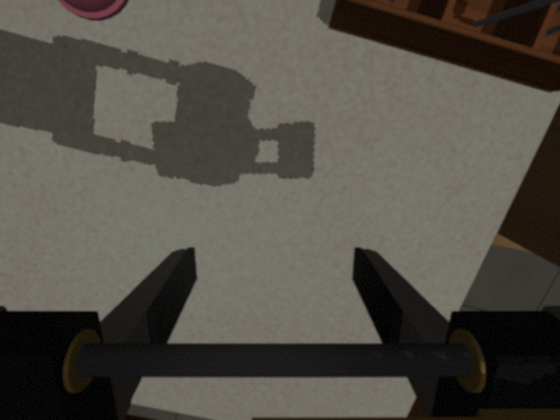

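```bash
cat > h.py <<'E'
import numpy as np,cv2
from rig import telemetry,get_image,camera_model
def K(m):
    f=210/np.tan(np.radians(m['fovy']/2)); return np.array([[f,0,m['cx']],[0,f,m['cy']],[0,0,1]])
def ray(m,uv):
    p=cv2.undistortPoints(np.array([[uv]],float),K(m),np.array(m['dist_coeffs'])).ravel()
    R=np.array(m['R']);t=np.array(m['t']); d=R.T@np.array([p[0],p[1],1]);return -R.T@t,d
def onz(m,uv,z):
    c,d=ray(m,uv);return c+d*(z-c[2])/d[2]
def proj(m,X):
    return cv2.projectPoints(np.array(X,float).reshape(-1,3),cv2.Rodrigues(np.array(m['R']))[0],np.array(m['t']),K(m),np.array(m['dist_coeffs']))[0].reshape(-1,2)
def tri(a,b):
    A=[];r=[]
    for m,uv in (a,b):
        c,d=ray(m,uv);d=d/np.linalg.norm(d);P=np.eye(3)-np.outer(d,d);A.append(P);r.append(P@c)
    return np.linalg.lstsq(np.vstack(A),np.concatenate(r),rcond=None)[0]
E
python3 - <<'E'
import cv2
a=cv2.imread('pics/scene0.png')[190:300,180:340];cv2.imwrite('pics/sc1.png',cv2.resize(a,None,fx=5,fy=5,interpolation=cv2.INTER_CUBIC))
a=cv2.imread('pics/top0.png')[165:245,250:400];cv2.imwrite('pics/tc1.png',cv2.resize(a,None,fx=5,fy=5,interpolation=cv2.INTER_CUBIC))
E
```

```text
(no output)
```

View pics/sc1.png

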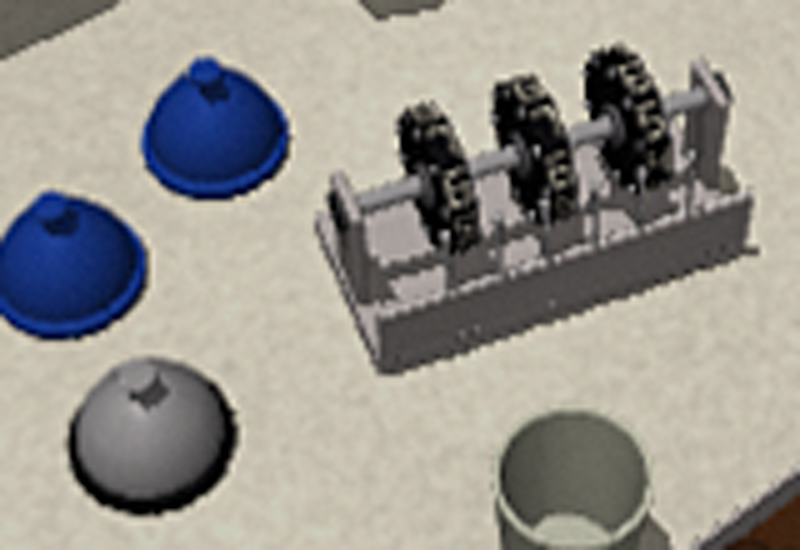

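View pics/tc1.png

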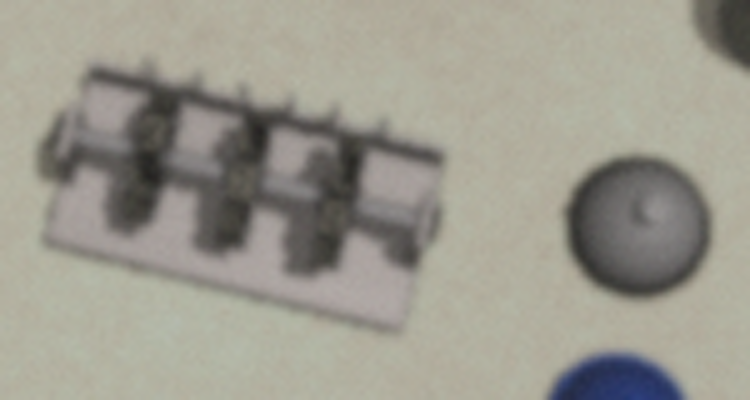

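```bash
python3 - <<'E'
from h import *
m=camera_model('top');s=camera_model('scene')
c=[onz(m,(250+x/5-.4,165+y/5-.4),.018) for x,y in((92,72),(443,157),(402,330),(45,243))]
for p in c:print(p)
print([np.linalg.norm(c[i]-c[(i+1)%4]) for i in range(4)], np.mean(c,0))
d=c[0]-c[1]+c[3]-c[2];print('ydir deg',np.degrees(np.arctan2(d[1],d[0])))
# bell knob
a=(250+643/5-.4,165+205/5-.4);b=(180+143/5-.4,190+372/5-.4)
print('bell top',onz(m,a,.066),'scene',onz(s,b,.066),tri((m,a),(s,b)))
E
```

```text
[0.6259478  0.06783302 0.018     ]
[ 0.5673096  -0.14583278  0.018     ]
[ 0.4612318 -0.1169634  0.018    ]
[0.51945466 0.09796908 0.018     ]
[np.float64(0.22156604915416483), np.float64(0.10993607621661797), np.float64(0.2226788571112433), np.float64(0.11067506458606922)] [ 0.54348596 -0.02424852  0.018     ]
ydir deg 74.74853661490845
bell top [ 0.52532867 -0.25706343  0.066     ] scene [ 0.5233632  -0.26265084  0.066     ] [ 0.52423634 -0.2598783   0.06508325]
```

```bash
python3 - <<'E'
from h import *
m=camera_model('wrist');s=telemetry.observe()
C=-m['R'].T@m['t'];Rt=s['ee_rot']
print('cam in tool',Rt.T@(C-s['ee_pos']),'\naxes in tool',Rt.T@m['R'].T)
E
```

```text
cam in tool [ 0.00042813 -0.08298833  0.08379497] 
axes in tool [[ 9.99999515e-01  8.16687435e-04  5.49963004e-04]
 [-2.83987908e-04 -2.95585357e-01  9.55316291e-01]
 [ 9.42755822e-04 -9.55315984e-01 -2.95584982e-01]]
```

```bash
cat >> h.py <<'E'
from scipy.spatial.transform import Rotation as Ro
CY=np.radians(-15.25)
CO=np.array([0.5435,-0.0242,0.0])
xc=np.array([np.cos(CY),np.sin(CY),0]);yc=np.array([-np.sin(CY),np.cos(CY),0])
RC=np.column_stack([xc,yc,[0,0,1]])
def toolrot(tilt):  # tilt deg: + = TCP leans towards guests
    R0=np.column_stack([-yc,[0,0,-1],xc])
    return Ro.from_rotvec(np.radians(tilt)*yc).as_matrix()@R0
def plan(P,R,N):
    s=telemetry.observe();p0=s['ee_pos'];r0=Ro.from_matrix(s['ee_rot']);p=p0
    rv=(r0.inv()*Ro.from_matrix(R)).as_rotvec();
    step=Ro.from_rotvec(rv/N)
    d=(P-p0)/N;r=r0
    print('rotvec total',rv.round(3),'dist',np.linalg.norm(P-p0))
    for i in range(N):
        print((r.inv().apply(d)*1000).round(1),(rv/N).round(3)); r=r*step
def state():
    s=telemetry.observe();l=RC.T@(s['ee_pos']-CO)
    R=s['ee_rot'];t=np.degrees(np.arctan2(-R[:,1]@xc,-R[2,1]))
    rv=(Ro.from_matrix(R).inv()*Ro.from_matrix(toolrot(t))).as_rotvec()
    print('t %.2f tcp in counter'%s['time'],(l*1000).round(1),'tilt',t.round(2),'misalign deg',np.degrees(rv).round(2),'gap',round(s['finger_gap']*1000,1),'F',s['force'].round(1))
    return s
def snap(n,f):
    m=camera_model(n);im=get_image(n)[:,:,::-1].copy();cv2.imwrite('pics/%s.png'%f,im)
    import pickle;pickle.dump(m,open('pics/%s.pkl'%f,'wb'));return m,im
E
python3 - <<'E'
from h import *
state();plan(np.array([0.63,-0.048,0.34]),toolrot(20),12)
E
```

```text
t 0.15 tcp in counter [-248.2 -620.   302. ] tilt 0.02 misalign deg [-2.000e-02  2.945e+01 -8.000e-02] gap 92.3 F [-1.1 -0.7  0.1]
rotvec total [-0.341  0.509  0.088] dist 0.7069265128013054
[-31.1  -3.1  49.9] [-0.028  0.042  0.007]
[-33.3  -4.3  48.4] [-0.028  0.042  0.007]
[-35.3  -5.4  46.9] [-0.028  0.042  0.007]
[-37.3  -6.4  45.1] [-0.028  0.042  0.007]
[-39.2  -7.4  43.3] [-0.028  0.042  0.007]
[-41.1  -8.3  41.4] [-0.028  0.042  0.007]
[-42.9  -9.1  39.4] [-0.028  0.042  0.007]
[-44.6  -9.9  37.2] [-0.028  0.042  0.007]
[-46.2 -10.6  35. ] [-0.028  0.042  0.007]
[-47.7 -11.2  32.7] [-0.028  0.042  0.007]
[-49.1 -11.8  30.3] [-0.028  0.042  0.007]
[-50.4 -12.2  27.9] [-0.028  0.042  0.007]
```

Call:
servo_tool(moves="-31 -4 50 -.028 .042 .007 1; -33 -5 48 -.028 .042 .007 1; -35 -6 47 -.028 .042 .007 1; -37 -7 45 -.028 .042 .007 1; -39 -8 43 -.028 .042 .007 1; -41 -9 41 -.028 .042 .007 1; -43 -9 39 -.028 .042 .007 1; -45 -10 37 -.028 .042 .007 1; -46 -11 35 -.028 .042 .007 1; -48 -11 33 -.028 .042 .007 1")

```text
time: 1.4
ee_pos: [0.5594, -0.1247, 0.3354]
ee_rot: [[-0.198, -0.285, 0.938], [-0.98, 0.065, -0.187], [-0.008, -0.956, -0.292]]
force: [0.7, -0.1, 0.2]
finger_gap: 0.0916
```

```bash
python3 - <<'E'
from h import *
state();plan(np.array([0.63,-0.048,0.34]),toolrot(20),4)
E
```

```text
t 1.40 tcp in counter [ 41.8 -92.8 335.4] tilt 16.96 misalign deg [0.02 3.82 0.69] gap 91.6 F [ 0.7 -0.1  0.2]
rotvec total [-0.053  0.066  0.014] dist 0.10433808029305601
[-22.3  -4.9  12.6] [-0.013  0.017  0.003]
[-22.5  -5.   12.2] [-0.013  0.017  0.003]
[-22.7  -5.   11.8] [-0.013  0.017  0.003]
[-22.9  -5.1  11.3] [-0.013  0.017  0.003]
```

Call:
servo_tool(moves="-45 -10 25 -.026 .034 .006 1; -46 -10 24 -.026 .034 .006 1; 0 0 0 0 0 0 1")

```text
time: 1.78
ee_pos: [0.634, -0.0409, 0.3374]
ee_rot: [[-0.261, -0.334, 0.906], [-0.965, 0.088, -0.246], [0.002, -0.938, -0.346]]
force: [0.1, 0.1, 0.6]
finger_gap: 0.0918
```

```bash
python3 - <<'E'
from h import *
state();snap('wrist','w1')
E
```

```text
t 1.77 tcp in counter [ 91.7   7.7 337.4] tilt 20.22 misalign deg [0.   0.05 0.16] gap 91.8 F [0.1 0.1 0.6]
```

View pics/w1.png

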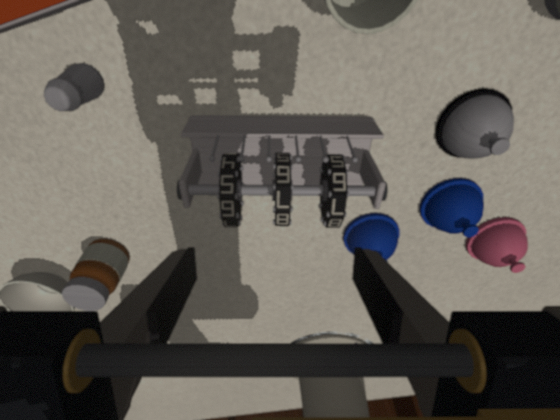

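```bash
python3 - <<'E'
from h import *
a=cv2.imread('pics/w1.png')[105:245,170:400];a=cv2.rotate(a,cv2.ROTATE_180);cv2.imwrite('pics/w1z.png',cv2.resize(a,None,fx=3.4,fy=3.4,interpolation=cv2.INTER_CUBIC))
a=cv2.imread('pics/sc1.png')[20:300,320:760];cv2.imwrite('pics/sc2.png',cv2.resize(a,None,fx=1.8,fy=1.8,interpolation=cv2.INTER_CUBIC))
E
```

```text
(no output)
```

View pics/w1z.png

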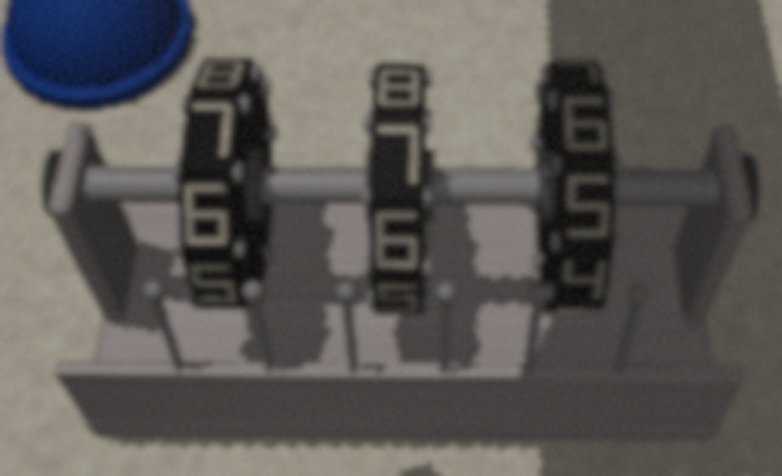

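View pics/sc2.png

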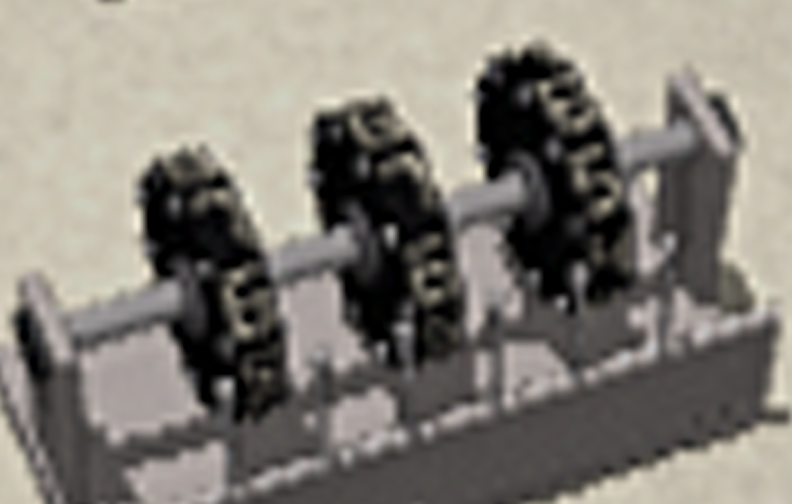

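```bash
cat >> h.py <<'E'
def fitpose(m,balls):  # balls px -> counter pose
    l=np.array([[48,y+d,102] for y in(-56,0,56) for d in(-14.5,14.5)])/1000
    P=np.array([onz(m,b,.102) for b in balls])
    d=P[3:].mean(0)-P[:3].mean(0)
    A=l[:,:2]-l[:,:2].mean(0);B=P[:,:2]-P[:,:2].mean(0)
    a=np.arctan2((A[:,0]*B[:,1]-A[:,1]*B[:,0]).sum(),(A*B).sum())
    R=Ro.from_euler('z',a).as_matrix();t=P.mean(0)-R@l.mean(0)
    print('yaw',np.degrees(a),'t',t,'res mm',((P-(l@R.T+t))*1000).round(1)[:,:2].tolist(),'span',np.linalg.norm(P[5]-P[0]))
def elev(m,px,wy,r=.040):
    c,d=ray(m,px);c=RC.T@(c-CO)-np.array([0,wy,.085]);d=RC.T@d
    # intersect x^2+z^2=r^2
    A=d[0]**2+d[2]**2;B=c[0]*d[0]+c[2]*d[2];C=c[0]**2+c[2]**2-r*r
    D=B*B-A*C
    if D<0:return None
    s=(-B-D**.5)/A;p=c+s*d
    return np.degrees(np.arctan2(p[2],p[0])).round(1),(p[1]*1000).round(1)
E
cat > a1.py <<'E'
from h import *
import pickle
m=pickle.load(open('pics/w1.pkl','rb'))
f=lambda X,Y:(399-(X/3.4-.35),244-(Y/3.4-.35))
fitpose(m,[f(*p) for p in((152,289),(251,289),(345,291),(443,291),(543,292),(639,291))])
for wy,n,p in((-.056,6,(205,214)),(-.056,7,(212,130)),(-.056,5,(214,283)),(0,6,(397,238)),(0,7,(400,152)),(0,8,(397,88)),(.056,5,(586,205)),(.056,6,(586,122)),(.056,4,(586,278))):
    e=elev(m,f(*p),wy);print(wy,n,e, 'wheel reading',(n-(e[0]-20)/36 if e else None))
E
python3 a1.py
```

```text
yaw -15.530519963963611 t [ 5.42184390e-01 -2.61460508e-02 -1.38777878e-17] res mm [[-0.2, -0.6], [-0.4, -0.6], [0.2, -0.2], [-0.1, -0.6], [0.6, 1.4], [-0.1, 0.6]] span 0.14216711815621644
-0.056 6 (np.float64(45.2), np.float64(-2.6)) wheel reading 5.3
-0.056 7 (np.float64(81.7), np.float64(-1.5)) wheel reading 5.286111111111111
-0.056 5 (np.float64(10.0), np.float64(-1.9)) wheel reading 5.277777777777778
0 6 (np.float64(34.6), np.float64(-2.1)) wheel reading 5.594444444444444
0 7 (np.float64(71.6), np.float64(-1.2)) wheel reading 5.566666666666666
0 8 (np.float64(106.4), np.float64(-2.6)) wheel reading 5.6
0.056 5 (np.float64(49.2), np.float64(-2.6)) wheel reading 4.188888888888889
0.056 6 (np.float64(85.8), np.float64(-1.6)) wheel reading 4.1722222222222225
0.056 4 (np.float64(13.6), np.float64(-1.3)) wheel reading 4.177777777777778
```

```bash
sed -i 's/^CY=.*/CY=np.radians(-15.45)/; s/^CO=.*/CO=np.array([0.5424,-0.0259,0.0])/' h.py; cat >> h.py <<'E'
def pose(wy,tilt,L):
    t=np.radians(tilt);return CO+RC@np.array([L*np.sin(t),wy,.085+L*np.cos(t)]),toolrot(tilt)
E
python3 a1.py; python3 - <<'E'
from h import *
state();plan(*pose(-.056,26,.18),3)
E
```

```text
yaw -15.530519963963611 t [ 5.42184390e-01 -2.61460508e-02 -1.38777878e-17] res mm [[-0.2, -0.6], [-0.4, -0.6], [0.2, -0.2], [-0.1, -0.6], [0.6, 1.4], [-0.1, 0.6]] span 0.14216711815621644
-0.056 6 (np.float64(44.2), np.float64(-0.7)) wheel reading 5.3277777777777775
-0.056 7 (np.float64(80.7), np.float64(0.5)) wheel reading 5.313888888888889
-0.056 5 (np.float64(8.3), np.float64(-0.1)) wheel reading 5.325
0 6 (np.float64(33.8), np.float64(-0.1)) wheel reading 5.616666666666667
0 7 (np.float64(70.9), np.float64(0.7)) wheel reading 5.586111111111111
0 8 (np.float64(105.2), np.float64(-0.7)) wheel reading 5.633333333333333
0.056 5 (np.float64(48.6), np.float64(-0.5)) wheel reading 4.205555555555556
0.056 6 (np.float64(85.2), np.float64(0.3)) wheel reading 4.188888888888889
0.056 4 (np.float64(12.8), np.float64(0.9)) wheel reading 4.2
t 1.82 tcp in counter [ 91.9   8.4 338. ] tilt 20.2 misalign deg [0.   0.14 0.24] gap 91.8 F [-0.6 -0.8 -0.3]
rotvec total [-0.101  0.002  0.004] dist 0.11236549633852541
[21.3 30.1  6.4] [-0.034  0.001  0.001]
[21.4 29.8  7.4] [-0.034  0.001  0.001]
[21.4 29.5  8.4] [-0.034  0.001  0.001]
```

Call:
servo_tool(moves="21 30 6 -.04 0 0 -.17; 22 30 7 -.04 0 0 -.17; 22 30 8 -.04 0 0 -.17; 0 0 0 0 0 0 -.17;0 0 0 0 0 0 -.17")

```text
time: 2.45
ee_pos: [0.5982, -0.1074, 0.2443]
ee_rot: [[-0.267, -0.443, 0.856], [-0.964, 0.12, -0.239], [0.003, -0.889, -0.459]]
force: [-0.3, 1.2, 1.2]
finger_gap: 0.0443
```

```bash
python3 - <<'E'
from h import *
state();snap('wrist','w2');plan(*pose(-.056,27.7,.108),4)
E
```

```text
t 2.45 tcp in counter [ 75.5 -63.7 244.3] tilt 27.31 misalign deg [-0.   -0.11  0.16] gap 44.3 F [-0.3  1.2  1.2]
rotvec total [-0.006 -0.002  0.003] dist 0.06861506295829577
[-2.  17.   1.7] [-0.002 -0.     0.001]
[-2.  17.   1.7] [-0.002 -0.     0.001]
[-1.9 17.   1.7] [-0.002 -0.     0.001]
[-1.9 17.   1.8] [-0.002 -0.     0.001]
```

View pics/w2.png

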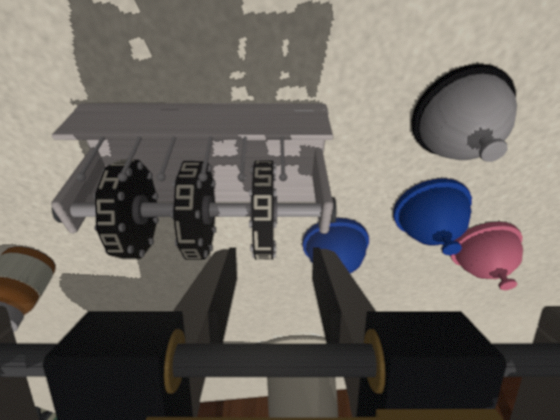

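Call:
servo_tool(moves="-6 0 2 -.006 0 0 -.17; -2 0 2 0 0 0 -.17; 0 0 1 0 0 0 -.17;0 0 0 0 0 0 -.17")

```text
time: 3.0
ee_pos: [0.6066, -0.0988, 0.2445]
ee_rot: [[-0.264, -0.444, 0.856], [-0.965, 0.118, -0.236], [0.004, -0.888, -0.46]]
force: [0.6, -0.4, -0.1]
finger_gap: 0.0378
```

```bash
python3 - <<'E'
from h import *
state();snap('wrist','w3');plan(*pose(-.056,27.7,.108),4)
E
```

```text
t 3.00 tcp in counter [ 81.3 -53.2 244.5] tilt 27.36 misalign deg [0.   0.04 0.26] gap 37.8 F [ 0.6 -0.4 -0.1]
rotvec total [-0.006  0.001  0.004] dist 0.071171593060812
[ 0.6 17.8  0.4] [-0.002  0.     0.001]
[ 0.6 17.8  0.5] [-0.002  0.     0.001]
[ 0.7 17.8  0.5] [-0.002  0.     0.001]
[ 0.7 17.8  0.5] [-0.002  0.     0.001]
```

View pics/w3.png

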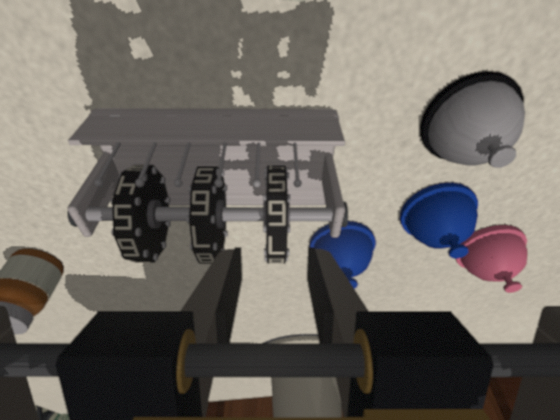

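Call:
servo_tool(moves="2 18 0 -.006 0 .003 -.17; 0 18 1 0 0 0 -.17; 0 18 1 0 0 0 -.17; 0 14 0 0 0 0 -.17;0 1 0 0 0 0 -.17")

```text
time: 3.68
ee_pos: [0.5754, -0.0924, 0.1795]
ee_rot: [[-0.265, -0.448, 0.854], [-0.964, 0.122, -0.235], [0.001, -0.885, -0.465]]
force: [-0.3, -0.1, -0.1]
finger_gap: 0.0381
```

```bash
python3 - <<'E'
from h import *
state();snap('wrist','w4');plan(*pose(-.056,27.7,.108),1)
E
```

```text
t 3.67 tcp in counter [ 49.5 -55.3 179.5] tilt 27.69 misalign deg [0.   0.04 0.08] gap 38.1 F [-0.3 -0.1 -0.1]
rotvec total [-0.001  0.001  0.001] dist 0.0009413383370683893
[ 0.6 -0.7 -0.1] [-0.001  0.001  0.001]
```

View pics/w4.png

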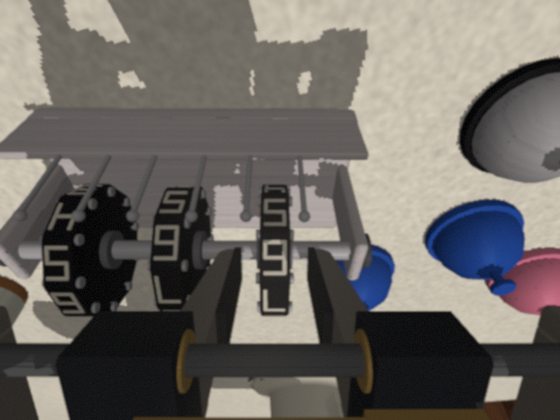

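Call:
servo_tool(moves="0 0 0 0 0 0 -1; 0 0 0 0 0 0 -1; 0 0 0 0 0 0 -1")

```text
time: 4.1
ee_pos: [0.5767, -0.0929, 0.1812]
ee_rot: [[-0.265, -0.445, 0.855], [-0.964, 0.121, -0.236], [0.001, -0.887, -0.462]]
force: [-0.9, 0.4, -2.5]
finger_gap: 0.0182
```

```bash
python3 - <<'E'
from h import *
state()
E
```

```text
t 4.10 tcp in counter [ 50.9 -55.4 181.2] tilt 27.49 misalign deg [0.   0.03 0.1 ] gap 18.2 F [-0.9  0.4 -2.5]
```

Call:
servo_tool(moves="0 .4 -9.5 .087 0 0 -1; 0 .4 -9.5 .087 0 0 -1; 0 .4 -9.5 .087 0 0 -1; 0 .4 -9.5 .087 0 0 -1; 0 .4 -9.5 .087 0 0 -1; 0 0 0 0 0 0 -1")

```text
time: 4.85
ee_pos: [0.5328, -0.0808, 0.1936]
ee_rot: [[-0.266, -0.027, 0.964], [-0.964, 0.007, -0.265], [0.001, -1.0, -0.028]]
force: [-2.5, 0.4, -2.6]
finger_gap: 0.0177
```

```bash
python3 - <<'E'
from h import *
s=state();d=RC.T@(s['ee_pos']-CO)-[0,0,.085];print(np.hypot(d[0],d[2]),np.degrees(np.arctan2(d[0],d[2])));snap('wrist','w5')
E
```

```text
t 4.85 tcp in counter [  5.4 -55.4 193.6] tilt 1.61 misalign deg [0.   0.05 0.05] gap 17.7 F [-2.5  0.4 -2.6]
0.10873989801119456 2.8431602982526023
```

View pics/w5.png

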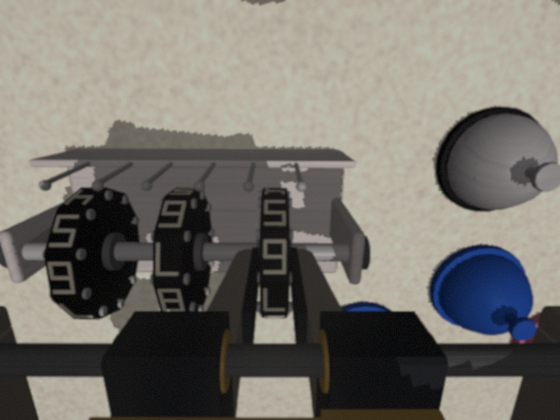

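Call:
servo_tool(moves="0 .4 -9.5 .087 0 0 -1; 0 .4 -9.5 .087 0 0 -1; 0 .4 -9.5 .087 0 0 -1; 0 .4 -9 .087 0 0 -1; 0 0 0 0 0 0 -1; 0 0 0 0 0 0 -1")

```text
time: 5.65
ee_pos: [0.5016, -0.0723, 0.1897]
ee_rot: [[-0.266, 0.306, 0.914], [-0.964, -0.083, -0.253], [-0.002, -0.948, 0.318]]
force: [-1.4, 0.8, -0.4]
finger_gap: 0.0178
```

```bash
python3 - <<'E'
from h import *
s=state();d=RC.T@(s['ee_pos']-CO)-[0,0,.085];print(np.hypot(d[0],d[2]),np.degrees(np.arctan2(d[0],d[2])));snap('wrist','w6')
E
```

```text
t 5.65 tcp in counter [-27.  -55.6 189.7] tilt -18.52 misalign deg [ 0.   -0.03 -0.09] gap 17.8 F [-1.4  0.8 -0.4]
0.10814162926262737 -14.441794445306932
```

View pics/w6.png

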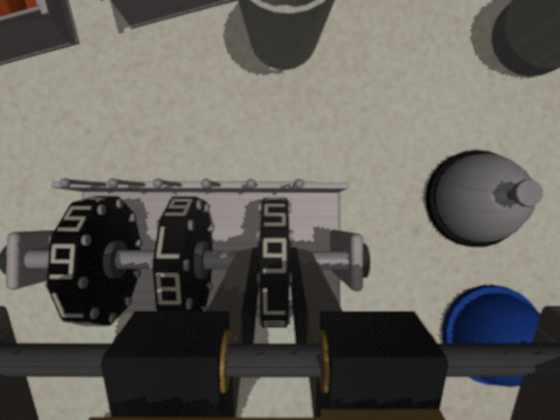

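```bash
cat > z.py <<'E'
import sys,cv2
f,u0,u1,v0,v1,k=sys.argv[1],*map(int,sys.argv[2:6]),float(sys.argv[6])
a=cv2.imread('pics/%s.png'%f)[v0:v1,u0:u1];a=cv2.rotate(a,cv2.ROTATE_180)
cv2.imwrite('pics/%s_z%s.png'%(f,sys.argv[7] if len(sys.argv)>7 else ''),cv2.resize(a,None,fx=k,fy=k,interpolation=cv2.INTER_CUBIC))
E
python3 z.py w6 230 320 180 340 3.5
python3 - <<'E'
from h import *
import pickle
m=pickle.load(open('pics/w6.pkl','rb'))
for n,p in((5,(275,213)),(6,(274,250)),(7,(273,301))):
    e=elev(m,p,-.056);print(n,e,n-(e[0]-20)/36)
E
```

```text
5 (np.float64(41.1), np.float64(-0.4)) 4.413888888888889
6 (np.float64(75.2), np.float64(0.1)) 4.466666666666667
7 (np.float64(116.0), np.float64(0.6)) 4.333333333333334
```

View pics/w6_z.png

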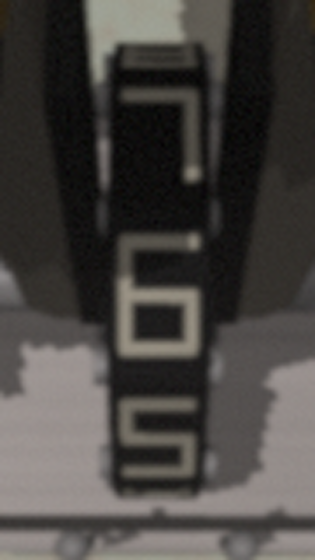

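```bash
cat >> h.py <<'E'
def gst():
    s=state();p=s['ee_pos']+s['ee_rot'][:,1]*.069;d=RC.T@(p-CO)-[0,0,.085]
    print('grasp r %.1f ang %.2f'%(np.hypot(d[0],d[2])*1000,np.degrees(np.arctan2(d[0],d[2]))));return s
E
python3 - <<'E'
from h import *
import pickle
m=pickle.load(open('pics/w6.pkl','rb'))
for n,p in((5,(275,215.3)),(6,(274,255.6)),(7,(273,301.2))):
    e=elev(m,p,-.056);print(n,e,n-(e[0]-20)/36)
gst();plan(*pose(-.056,-20,.109),3)
E
```

```text
5 (np.float64(43.9), np.float64(-0.4)) 4.336111111111111
6 (np.float64(79.5), np.float64(0.1)) 4.347222222222222
7 (np.float64(116.2), np.float64(0.6)) 4.3277777777777775
t 5.70 tcp in counter [-26.9 -55.6 189.7] tilt -18.53 misalign deg [ 0.   -0.03 -0.09] gap 18.0 F [-2.7  0.9  1.1]
grasp r 39.6 ang -7.16
rotvec total [ 0.026 -0.    -0.002] dist 0.01067252309928649
[ 0.1 -0.4 -3.5] [ 0.009 -0.    -0.001]
[ 0.1 -0.4 -3.5] [ 0.009 -0.    -0.001]
[ 0.1 -0.4 -3.5] [ 0.009 -0.    -0.001]
```

Call:
servo_tool(moves="0 0 -4 .012 0 0 -1; 0 0 -4 .006 0 0 -1; 0 0 -3 .006 0 0 -1; 0 0 0 0 0 0 -1")

```text
time: 6.2
ee_pos: [0.4937, -0.0701, 0.1877]
ee_rot: [[-0.267, 0.334, 0.904], [-0.964, -0.091, -0.251], [-0.002, -0.938, 0.346]]
force: [-0.6, -0.2, 0.1]
finger_gap: 0.0177
```

```bash
python3 - <<'E'
from h import *
gst();plan(*pose(-.056,-20,.109),1)
snap('wrist','w7')
E
python3 z.py w7 230 320 180 340 3.5
```

```text
t 6.20 tcp in counter [-35.2 -55.6 187.7] tilt -20.24 misalign deg [ 0.   -0.05 -0.1 ] gap 17.7 F [-0.6 -0.2  0.1]
grasp r 39.6 ang -16.61
rotvec total [-0.004 -0.001 -0.002] dist 0.0021377326530227147
[ 0.4 -0.5 -2. ] [-0.004 -0.001 -0.002]
```

View pics/w7_z.png

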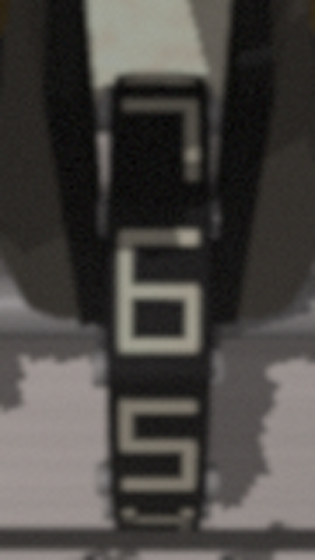

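```bash
python3 - <<'E'
from h import *
import pickle
m=pickle.load(open('pics/w7.pkl','rb'))
for n,p in((5,(275,213.5)),(6,(274,257.2)),(7,(273,300.3))):
    e=elev(m,p,-.056);print(n,e,n-(e[0]-20)/36)
E
```

```text
5 (np.float64(53.6), np.float64(-0.4)) 4.066666666666666
6 (np.float64(89.5), np.float64(0.1)) 4.069444444444445
7 (np.float64(126.4), np.float64(0.6)) 4.044444444444444
```

Call:
servo_tool(moves="0 0 -2 0 0 0 -1; 0 0 0 0 0 0 -1")

```text
time: 6.5
ee_pos: [0.4919, -0.0696, 0.1871]
ee_rot: [[-0.267, 0.334, 0.904], [-0.964, -0.091, -0.251], [-0.002, -0.938, 0.346]]
force: [0.0, 0.9, -0.1]
finger_gap: 0.0179
```

```bash
python3 - <<'E'
from h import *
gst()
snap('wrist','w8')
E
python3 z.py w8 230 320 180 340 3.5
```

```text
t 6.50 tcp in counter [-37.  -55.6 187.1] tilt -20.26 misalign deg [ 0.   -0.05 -0.1 ] gap 17.9 F [ 0.   0.9 -0.1]
grasp r 39.6 ang -19.35
```

View pics/w8_z.png

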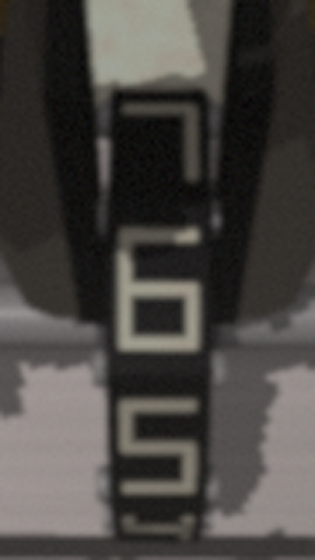

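Call:
servo_tool(moves="0 0 0 0 0 0 -.17; 0 0 0 0 0 0 -.17;0 0 0 0 0 0 -.17; 0 -25 0 0 0 0 -.17; 0 -35 0 0 0 0 -.17; 0 0 0 0 0 0 -.17")

```text
time: 7.3
ee_pos: [0.4709, -0.0643, 0.2437]
ee_rot: [[-0.267, 0.331, 0.905], [-0.964, -0.09, -0.251], [-0.001, -0.939, 0.343]]
force: [0.4, -0.7, 0.3]
finger_gap: 0.0381
```

```bash
python3 - <<'E'
from h import *
gst();snap('wrist','w9')
plan(*pose(0,2,.165),3)
E
python3 z.py w9 30 410 140 340 2.1
```

```text
t 7.30 tcp in counter [-58.7 -56.1 243.7] tilt -20.09 misalign deg [ 0.   -0.06 -0.07] gap 38.1 F [ 0.4 -0.7  0.3]
grasp r 100.2 ang -20.46
rotvec total [-0.382 -0.001 -0.002] dist 0.08631379194503089
[-18.7   4.9  21.3] [-0.127 -0.    -0.001]
[-18.7   2.1  21.8] [-0.127 -0.    -0.001]
[-18.7  -0.7  21.9] [-0.127 -0.    -0.001]
```

View pics/w9_z.png

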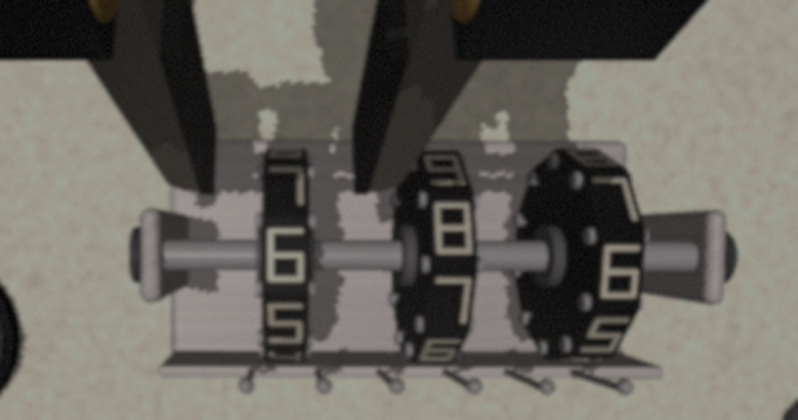

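Call:
servo_tool(moves="-19 5 23 -.135 0 0 -.17; -19 2 23 -.135 0 0 -.17; -19 -1 23 -.125 0 0 -.17; 0 0 0 0 0 0 -.17")

```text
time: 7.85
ee_pos: [0.5503, -0.0256, 0.2398]
ee_rot: [[-0.268, -0.071, 0.961], [-0.963, 0.021, -0.268], [-0.001, -0.997, -0.074]]
force: [-0.9, 0.4, 0.3]
finger_gap: 0.038
```

```bash
python3 - <<'E'
from h import *
gst()
plan(*pose(0,2,.109),3)
E
```

```text
t 7.85 tcp in counter [  7.6   2.4 239.8] tilt 4.24 misalign deg [ 0.   -0.12 -0.07] gap 38.0 F [-0.9  0.4  0.3]
grasp r 86.0 ang 1.65
rotvec total [ 0.039 -0.002 -0.001] dist 0.04610096155875716
[ 0.8 15.3 -0.1] [ 0.013 -0.001 -0.   ]
[ 0.8 15.3 -0.3] [ 0.013 -0.001 -0.   ]
[ 0.8 15.3 -0.5] [ 0.013 -0.001 -0.   ]
```

Call:
servo_tool(moves="2 15 0 .03 0 0 -.17; 0 16 0 .006 0 0 -.17; 0 15 0 0 0 0 -.17; 0 0 0 0 0 0 -.17")

```text
time: 8.35
ee_pos: [0.5438, -0.027, 0.1877]
ee_rot: [[-0.268, -0.039, 0.963], [-0.963, 0.011, -0.268], [-0.0, -0.999, -0.041]]
force: [-0.3, 0.9, 0.4]
finger_gap: 0.0379
```

```bash
python3 - <<'E'
from h import *
gst();snap('wrist','w10')
plan(*pose(0,2,.109),1)
E
```

```text
t 8.35 tcp in counter [  1.6  -0.7 187.7] tilt 2.33 misalign deg [ 0.   -0.12 -0.03] gap 37.9 F [-0.3  0.9  0.4]
grasp r 33.8 ang -1.99
rotvec total [ 0.004 -0.002 -0.   ] dist 0.005588834035468488
[-0.7 -5.4  1.3] [ 0.004 -0.002 -0.   ]
```

View pics/w10.png

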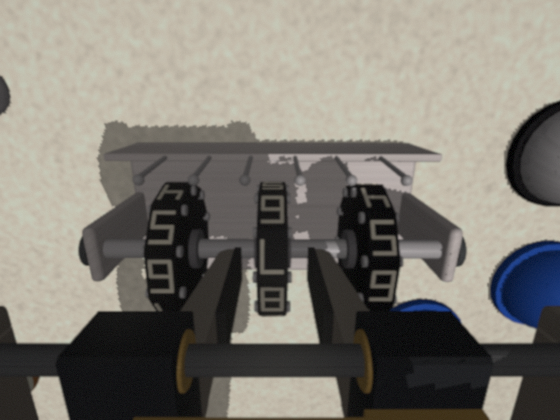

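Call:
servo_tool(moves="0 -6 3 0 0 0 -.17; 0 0 0 0 0 0 -.17; 0 0 0 0 0 0 -1; 0 0 0 0 0 0 -1; 0 0 0 0 0 0 -1")

```text
time: 9.02
ee_pos: [0.5493, -0.0276, 0.1975]
ee_rot: [[-0.269, -0.032, 0.963], [-0.963, 0.012, -0.268], [-0.003, -0.999, -0.034]]
force: [0.2, 2.5, -1.1]
finger_gap: 0.0176
```

```bash
python3 - <<'E'
from h import *
gst();m,_=snap('wrist','w11')
E
python3 z.py w11 230 320 170 340 3.4
```

```text
t 9.03 tcp in counter [  7.1   0.2 197.5] tilt 1.94 misalign deg [ 0.   -0.13 -0.17] gap 17.6 F [ 0.2  2.5 -1.1]
grasp r 43.8 ang 6.28
```

View pics/w11_z.png

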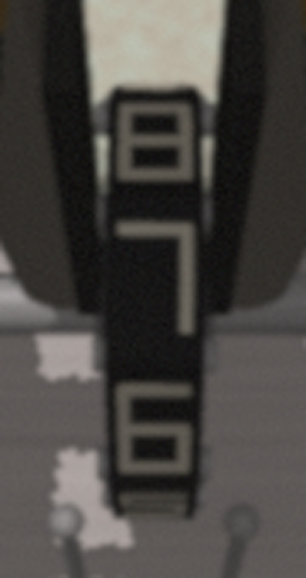

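```bash
cat > rd.py <<'E'
import sys,pickle
from h import *
f=sys.argv[1];wy=float(sys.argv[2]);m=pickle.load(open('pics/%s.pkl'%f,'rb'))
for a in sys.argv[3:]:
    n,u,v=map(float,a.split(','));e=elev(m,(u,v),wy);print(n,e,n-(e[0]-20)/36)
E
python3 rd.py w11 0 7,274.7,258.3 6,274.7,214.2 8,274.7,298.3
```

```text
7.0 (np.float64(70.2), np.float64(-0.5)) 5.605555555555555
6.0 (np.float64(33.7), np.float64(-0.5)) 5.6194444444444445
8.0 (np.float64(106.1), np.float64(-0.5)) 5.608333333333333
```

Call:
servo_tool(moves="0 .6 -12 .09 0 0 -1; 0 .6 -12 .09 0 0 -1; 0 .6 -12 .09 0 0 -1; 0 .6 -11 .09 0 0 -1; 0 0 0 0 0 0 -1; 0 0 0 0 0 0 -1")

```text
time: 9.82
ee_pos: [0.5057, -0.0154, 0.1907]
ee_rot: [[-0.269, 0.323, 0.908], [-0.963, -0.087, -0.254], [-0.003, -0.943, 0.334]]
force: [2.5, 1.2, -2.3]
finger_gap: 0.018
```

```bash
python3 - <<'E'
from h import *
gst();m,_=snap('wrist','w12')
E
python3 z.py w12 230 320 170 340 3.4
```

```text
t 9.82 tcp in counter [-38.2   0.4 190.7] tilt -19.52 misalign deg [ 0.   -0.18 -0.11] gap 18.0 F [ 2.5  1.2 -2.3]
grasp r 43.4 ang -20.44
```

View pics/w12_z.png

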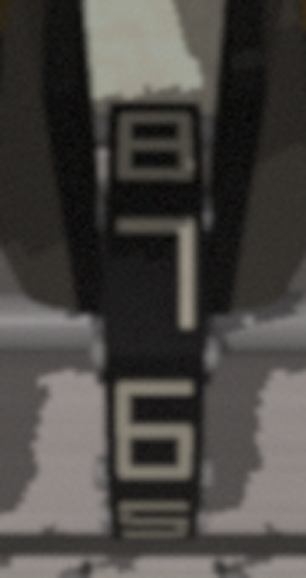

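```bash
python3 rd.py w12 0 7,274.7,259.6 6,274.7,213.9 8,274.7,298.1
```

```text
7.0 (np.float64(97.3), np.float64(-0.4)) 4.852777777777778
6.0 (np.float64(60.8), np.float64(-0.4)) 4.866666666666667
8.0 (np.float64(134.4), np.float64(-0.3)) 4.822222222222222
```

Call:
servo_tool(moves="0 0 3.6 0 0 0 -1; 0 0 0 0 0 0 -1; 0 0 0 0 0 0 -1")

```text
time: 10.25
ee_pos: [0.5103, -0.0167, 0.1924]
ee_rot: [[-0.269, 0.321, 0.908], [-0.963, -0.087, -0.254], [-0.003, -0.943, 0.332]]
force: [-1.2, 2.2, 0.2]
finger_gap: 0.0177
```

```bash
python3 - <<'E'
from h import *
gst();m,_=snap('wrist','w13')
E
python3 z.py w13 230 320 170 340 3.4
```

```text
t 10.25 tcp in counter [-33.3   0.3 192.4] tilt -19.39 misalign deg [ 0.   -0.18 -0.11] gap 17.7 F [-1.2  2.2  0.2]
grasp r 43.6 ang -13.86
```

View pics/w13_z.png

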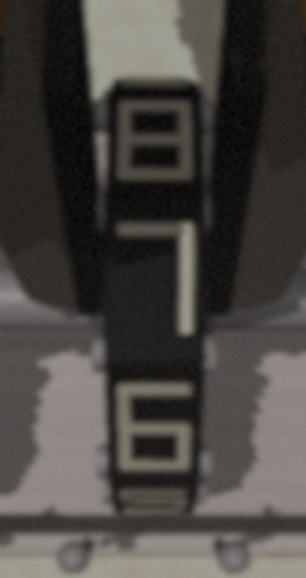

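```bash
python3 rd.py w13 0 7,274.7,258.3 6,274.7,214.5 8,274.7,299
```

```text
7.0 (np.float64(89.7), np.float64(-0.4)) 5.063888888888889
6.0 (np.float64(53.0), np.float64(-0.4)) 5.083333333333333
8.0 (np.float64(125.5), np.float64(-0.3)) 5.069444444444445
```

Call:
servo_tool(moves="0 0 -1.4 0 0 0 -1; 0 0 0 0 0 0 -1; 0 0 0 0 0 0 -1")

```text
time: 10.68
ee_pos: [0.5095, -0.0165, 0.1922]
ee_rot: [[-0.269, 0.322, 0.908], [-0.963, -0.087, -0.254], [-0.003, -0.943, 0.334]]
force: [1.6, 1.7, -0.7]
finger_gap: 0.0179
```

```bash
python3 - <<'E'
from h import *
gst();m,_=snap('wrist','w14')
E
python3 z.py w14 230 320 170 340 3.4
```

```text
t 10.68 tcp in counter [-34.2   0.3 192.2] tilt -19.5 misalign deg [ 0.   -0.2  -0.12] gap 17.9 F [ 1.6  1.7 -0.7]
grasp r 43.6 ang -14.86
```

View pics/w14_z.png

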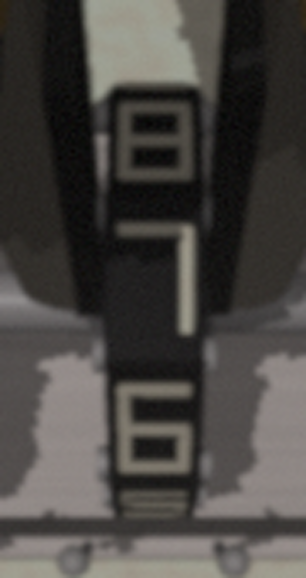

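Call:
servo_tool(moves="0 0 -1.5 0 0 0 -1; 0 0 0 0 0 0 -1; 0 0 0 0 0 0 -1")

```text
time: 11.1
ee_pos: [0.5082, -0.0161, 0.1918]
ee_rot: [[-0.269, 0.323, 0.907], [-0.963, -0.087, -0.254], [-0.003, -0.942, 0.335]]
force: [1.1, 0.8, -1.7]
finger_gap: 0.0181
```

```bash
python3 - <<'E'
from h import *
gst();m,_=snap('wrist','w15')
E
python3 z.py w15 230 320 170 340 3.4
```

```text
t 11.10 tcp in counter [-35.5   0.3 191.8] tilt -19.55 misalign deg [ 0.   -0.2  -0.12] gap 18.1 F [ 1.1  0.8 -1.7]
grasp r 43.6 ang -16.60
```

View pics/w15_z.png

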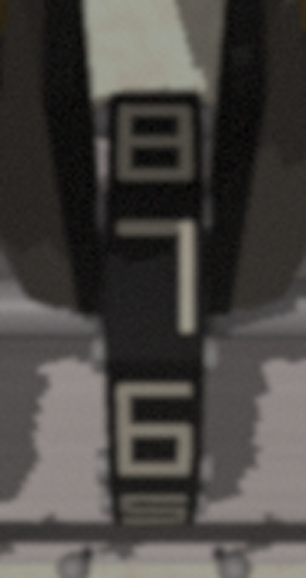

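Call:
servo_tool(moves="0 0 0 0 0 0 -.17; 0 0 0 0 0 0 -.17;0 0 0 0 0 0 -.17; 0 -25 0 0 0 0 -.17; 0 -35 0 0 0 0 -.17; 0 0 0 0 0 0 -.17")

```text
time: 11.9
ee_pos: [0.4882, -0.0116, 0.2497]
ee_rot: [[-0.269, 0.322, 0.908], [-0.963, -0.089, -0.254], [-0.001, -0.943, 0.334]]
force: [0.1, -0.1, -0.8]
finger_gap: 0.0383
```

```bash
python3 - <<'E'
from h import *
gst();snap('wrist','w16')
plan(*pose(.056,23.2,.165),5)
E
python3 z.py w16 50 500 140 340 1.77
```

```text
t 11.90 tcp in counter [-56.   -0.7 249.7] tilt -19.49 misalign deg [-0.   -0.17  0.  ] gap 38.3 F [ 0.1 -0.1 -0.8]
grasp r 105.0 ang -18.32
rotvec total [-0.742 -0.003 -0.001] dist 0.13478013700925726
[-11.4  10.2  22.2] [-0.148 -0.001 -0.   ]
[-11.4   6.8  23.5] [-0.148 -0.001 -0.   ]
[-11.4   3.2  24.2] [-0.148 -0.001 -0.   ]
[-11.4  -0.4  24.4] [-0.148 -0.001 -0.   ]
[-11.4  -4.   24.1] [-0.148 -0.001 -0.   ]
```

View pics/w16_z.png

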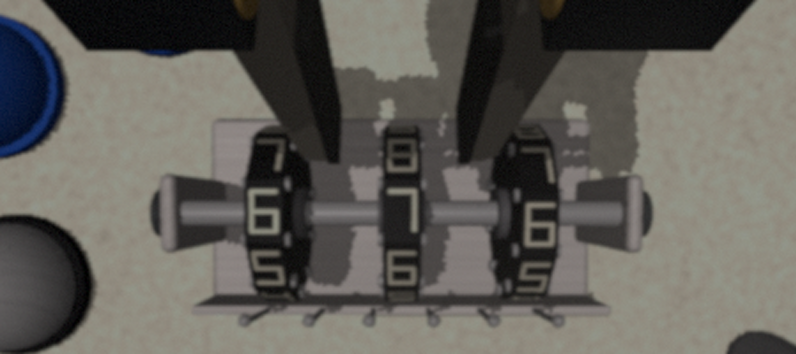

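Call:
servo_tool(moves="-12 8 24 -.15 0 0 -.17; -12 6 24 -.15 0 0 -.17; -12 3 24 -.15 0 0 -.17; -11 -1 25 -.15 0 0 -.17; -11 -4 24 -.14 0 0 -.17; 0 0 0 0 0 0 -.17")

```text
time: 12.7
ee_pos: [0.6199, 0.0122, 0.2209]
ee_rot: [[-0.271, -0.417, 0.868], [-0.963, 0.115, -0.245], [0.002, -0.901, -0.433]]
force: [-0.2, 1.0, -0.4]
finger_gap: 0.0382
```

```bash
python3 - <<'E'
from h import *
gst()
plan(*pose(.056,23.2,.109),3)
E
```

```text
t 12.70 tcp in counter [ 64.5  57.4 220.9] tilt 25.65 misalign deg [ 0.   -0.27 -0.  ] gap 38.2 F [-0.2  1.  -0.4]
grasp r 81.5 ang 25.19
rotvec total [ 0.043 -0.005  0.   ] dist 0.041801126793944356
[ 0.5 13.9 -1.3] [ 0.014 -0.002  0.   ]
[ 0.5 13.8 -1.5] [ 0.014 -0.002  0.   ]
[ 0.5 13.8 -1.7] [ 0.014 -0.002  0.   ]
```

Call:
servo_tool(moves="1 13 -1 .03 -.004 0 -.17; 0 13 -1 .01 0 0 -.17; 0 11 -1 0 0 0 -.17; 0 0 0 0 0 0 -.17")

```text
time: 13.2
ee_pos: [0.5991, 0.0161, 0.185]
ee_rot: [[-0.267, -0.381, 0.885], [-0.964, 0.104, -0.246], [0.001, -0.919, -0.395]]
force: [-0.7, 0.1, 0.1]
finger_gap: 0.0385
```

```bash
python3 - <<'E'
from h import *
gst();snap('wrist','w17')
plan(*pose(.056,23.2,.109),1)
E
```

```text
t 13.20 tcp in counter [ 43.5  55.6 185. ] tilt 23.26 misalign deg [-0.   -0.06  0.05] gap 38.5 F [-0.7  0.1  0.1]
grasp r 40.0 ang 23.90
rotvec total [-0.    -0.001  0.001] dist 0.0012347745382481992
[-0.4  0.8 -0.8] [-0.    -0.001  0.001]
```

View pics/w17.png

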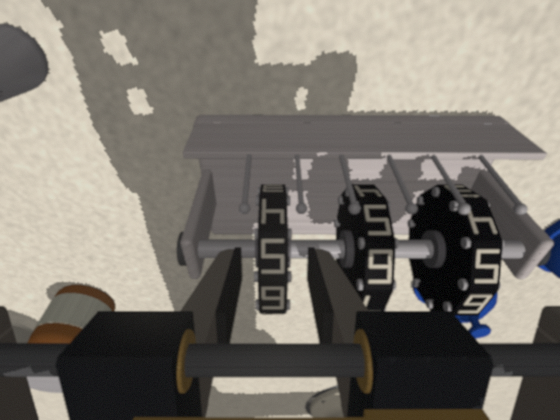

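Call:
servo_tool(moves="0 0 0 0 0 0 -1; 0 0 0 0 0 0 -1; 0 0 0 0 0 0 -1; 0 .4 -10 .088 0 0 -1; 0 .4 -10 .088 0 0 -1; 0 .4 -10 .088 0 0 -1; 0 .4 -10 .088 0 0 -1; 0 0 0 0 0 0 -1")

```text
time: 14.25
ee_pos: [0.5635, 0.0268, 0.1959]
ee_rot: [[-0.267, -0.035, 0.963], [-0.964, 0.011, -0.267], [-0.001, -0.999, -0.037]]
force: [-1.6, 1.5, -2.3]
finger_gap: 0.0178
```

```bash
python3 - <<'E'
from h import *
gst()
E
```

```text
t 14.25 tcp in counter [  6.3  56.4 195.9] tilt 2.1 misalign deg [ 0.   -0.04 -0.06] gap 17.8 F [-1.6  1.5 -2.3]
grasp r 42.1 ang 5.10
```

Call:
servo_tool(moves="0 .6 -11 .094 0 0 -1; 0 .6 -11 .094 0 0 -1; 0 .6 -11 .094 0 0 -1; 0 .6 -10 .094 0 0 -1; 0 0 0 0 0 0 -1;0 0 0 0 0 0 -1")

```text
time: 15.0
ee_pos: [0.5265, 0.037, 0.1909]
ee_rot: [[-0.269, 0.327, 0.906], [-0.963, -0.089, -0.254], [-0.002, -0.941, 0.339]]
force: [-0.1, 1.3, -0.1]
finger_gap: 0.018
```

```bash
python3 - <<'E'
from h import *
gst();snap('wrist','w18')
E
python3 z.py w18 230 320 170 340 3.4
```

```text
t 15.00 tcp in counter [-32.1  56.4 190.9] tilt -19.8 misalign deg [ 0.   -0.2  -0.06] gap 18.0 F [-0.1  1.3 -0.1]
grasp r 41.9 ang -11.98
```

View pics/w18_z.png

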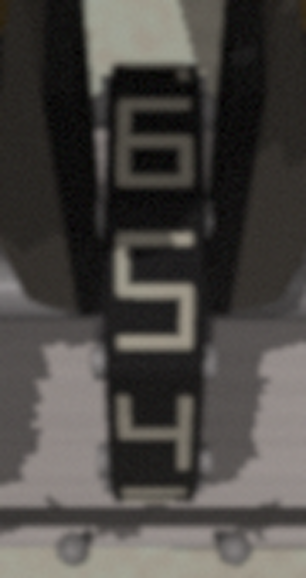

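```bash
python3 rd.py w18 .056 5,274.7,254.6 4,274.7,213.5
```

```text
5.0 (np.float64(84.2), np.float64(-0.4)) 3.216666666666667
4.0 (np.float64(48.5), np.float64(-0.4)) 3.2083333333333335
```

Call:
servo_tool(moves="0 0 0 0 0 0 -.17; 0 0 0 0 0 0 -.17;0 0 0 0 0 0 -.17; 0 -25 0 0 0 0 -.17; 0 -20 0 0 0 0 -.17; 0 0 0 0 0 0 -.17")

```text
time: 15.8
ee_pos: [0.514, 0.0396, 0.2352]
ee_rot: [[-0.271, 0.328, 0.905], [-0.963, -0.091, -0.255], [-0.001, -0.94, 0.34]]
force: [-0.1, 0.3, 0.7]
finger_gap: 0.0383
```

```bash
python3 - <<'E'
from h import *
gst()
for t in(20,24): plan(*pose(.056,t,.16),4)
E
```

```text
t 15.80 tcp in counter [-44.8  55.6 235.2] tilt -19.91 misalign deg [-0.   -0.26  0.01] gap 38.3 F [-0.1  0.3  0.7]
grasp r 87.9 ang -14.03
rotvec total [-0.696 -0.004 -0.001] dist 0.0995288189165344
[-0.2  8.4 23.4] [-0.174 -0.001 -0.   ]
[-0.2  4.2 24.5] [-0.174 -0.001 -0.   ]
[-0.2 -0.1 24.9] [-0.174 -0.001 -0.   ]
[-0.1 -4.4 24.5] [-0.174 -0.001 -0.   ]
rotvec total [-0.766 -0.004 -0.002] dist 0.10995580037937018
[-0.2 10.3 25.5] [-0.192 -0.001 -0.   ]
[-0.2  5.3 27. ] [-0.192 -0.001 -0.   ]
[-0.2  0.  27.5] [-0.192 -0.001 -0.   ]
[-0.1 -5.2 27. ] [-0.192 -0.001 -0.   ]
```

Call:
servo_tool(moves="0 6 25 -.16 0 0 -.17; 0 4 26 -.16 0 0 -.17; 0 0 26 -.16 0 0 -.17; 0 -3 24 -.15 0 0 -.17; 0 -4 10 -.1 0 0 -.17; 0 0 0 0 0 0 -.17")

```text
time: 16.55
ee_pos: [0.6224, 0.008, 0.2287]
ee_rot: [[-0.271, -0.388, 0.881], [-0.963, 0.11, -0.248], [-0.0, -0.915, -0.403]]
force: [-0.1, 0.3, 0.6]
finger_gap: 0.0382
```

```bash
python3 - <<'E'
from h import *
gst()
plan(*pose(.056,23.6,.109),3)
E
```

```text
t 16.55 tcp in counter [ 68.1  54.  228.7] tilt 23.78 misalign deg [ 0.   -0.24 -0.13] gap 38.2 F [-0.1  0.3  0.6]
grasp r 90.0 ang 26.58
rotvec total [ 0.003 -0.004 -0.002] dist 0.05020035428733215
[-0.6 16.6 -1.6] [ 0.001 -0.001 -0.001]
[-0.6 16.6 -1.6] [ 0.001 -0.001 -0.001]
[-0.7 16.6 -1.6] [ 0.001 -0.001 -0.001]
```

Call:
servo_tool(moves="-1 16 -2 0 -.004 0 -.17; -1 16 -2 0 0 0 -.17; 0 14 -1 0 0 0 -.17; 0 0 0 0 0 0 -.17")

```text
time: 17.05
ee_pos: [0.596, 0.0182, 0.1846]
ee_rot: [[-0.266, -0.388, 0.883], [-0.964, 0.109, -0.242], [-0.002, -0.915, -0.402]]
force: [-0.3, -0.7, 0.2]
finger_gap: 0.0385
```

```bash
python3 - <<'E'
from h import *
gst()
plan(*pose(.056,23.6,.109),1)
E
```

```text
t 17.05 tcp in counter [ 40.   56.8 184.6] tilt 23.73 misalign deg [-0.    0.09 -0.08] gap 38.5 F [-0.3 -0.7  0.2]
grasp r 38.4 ang 18.49
rotvec total [ 0.002  0.002 -0.001] dist 0.003780512241381601
[ 0.8 -1.8  3.3] [ 0.002  0.002 -0.001]
```

Nudge to centre on the stud, close, then stroke.

Call:
servo_tool(moves="1 -2 4 0 0 0 -.17; 0 0 0 0 0 0 -.17; 0 0 0 0 0 0 -1; 0 0 0 0 0 0 -1; 0 0 0 0 0 0 -1")

```text
time: 17.68
ee_pos: [0.6015, 0.0161, 0.1867]
ee_rot: [[-0.266, -0.383, 0.885], [-0.964, 0.109, -0.242], [-0.003, -0.917, -0.398]]
force: [-0.0, 2.0, -1.2]
finger_gap: 0.0174
```

```bash
python3 - <<'E'
from h import *
gst();snap('wrist','w19')
E
python3 z.py w19 230 320 170 340 3.4
```

```text
t 17.68 tcp in counter [ 45.8  56.2 186.7] tilt 23.48 misalign deg [-0.    0.11 -0.16] gap 17.4 F [-0.   2.  -1.2]
grasp r 42.6 ang 25.41
```

View pics/w19_z.png

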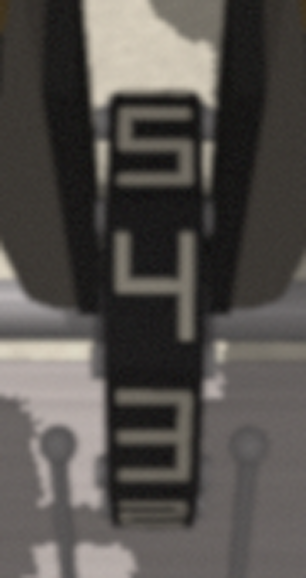

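```bash
python3 rd.py w19 .056 4,274.7,256.4 3,274.7,212.3 5,274.7,297.1
```

```text
4.0 (np.float64(49.4), np.float64(-0.5)) 3.1833333333333336
3.0 (np.float64(13.5), np.float64(-0.4)) 3.1805555555555554
5.0 (np.float64(86.0), np.float64(-0.6)) 3.166666666666667
```

Call:
servo_tool(moves="0 .4 -10.5 .088 0 0 -1; 0 .4 -10.5 .088 0 0 -1; 0 .4 -10.5 .088 0 0 -1; 0 .4 -10.5 .088 0 0 -1; 0 .4 -10.5 .088 0 0 -1; 0 .4 -10.5 .088 0 0 -1; 0 .4 -10.5 .088 0 0 -1; 0 .4 -9 .088 0 0 -1; 0 0 0 0 0 0 -1; 0 0 0 0 0 0 -1")

```text
time: 18.98
ee_pos: [0.523, 0.0377, 0.1902]
ee_rot: [[-0.266, 0.305, 0.915], [-0.964, -0.08, -0.253], [-0.004, -0.949, 0.315]]
force: [1.7, 0.8, -2.8]
finger_gap: 0.0179
```

```bash
python3 - <<'E'
from h import *
gst();snap('wrist','w20')
E
python3 z.py w20 230 320 170 340 3.4
```

```text
t 18.98 tcp in counter [-35.7  56.2 190.2] tilt -18.37 misalign deg [ 0.   -0.04 -0.25] gap 17.9 F [ 1.7  0.8 -2.8]
grasp r 42.1 ang -19.31
```

View pics/w20_z.png

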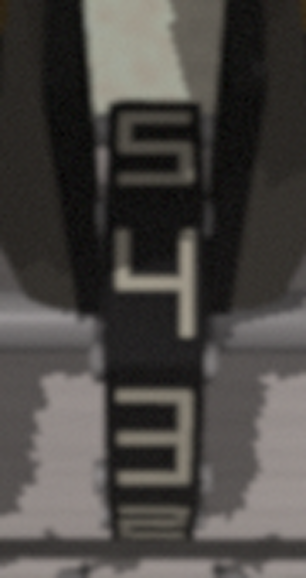

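```bash
python3 rd.py w20 .056 4,274.7,257.1 3,274.7,211.8 5,274.7,297.1
```

```text
4.0 (np.float64(93.4), np.float64(-0.3)) 1.9611111111111108
3.0 (np.float64(57.0), np.float64(-0.3)) 1.9722222222222223
5.0 (np.float64(130.1), np.float64(-0.3)) 1.9416666666666669
```

Call:
servo_tool(moves="0 0 1.7 0 0 0 -1; 0 0 0 0 0 0 -1; 0 0 0 0 0 0 -1")

```text
time: 19.4
ee_pos: [0.5258, 0.037, 0.1911]
ee_rot: [[-0.266, 0.303, 0.915], [-0.964, -0.079, -0.254], [-0.005, -0.95, 0.313]]
force: [-1.4, 2.1, -0.8]
finger_gap: 0.0178
```

```bash
python3 - <<'E'
from h import *
gst();snap('wrist','w21')
E
python3 z.py w21 230 320 170 340 3.4
```

```text
t 19.40 tcp in counter [-32.8  56.2 191.1] tilt -18.26 misalign deg [ 0.   -0.07 -0.25] gap 17.8 F [-1.4  2.1 -0.8]
grasp r 42.1 ang -15.35
```

View pics/w21_z.png

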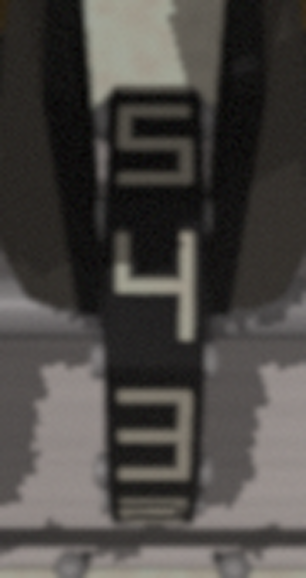

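Call:
servo_tool(moves="0 0 -1.7 0 0 0 -1; 0 0 0 0 0 0 -1; 0 0 0 0 0 0 -1")

```text
time: 19.82
ee_pos: [0.5247, 0.0373, 0.1908]
ee_rot: [[-0.266, 0.305, 0.914], [-0.964, -0.08, -0.254], [-0.005, -0.949, 0.315]]
force: [0.4, 1.8, -2.0]
finger_gap: 0.0178
```

```bash
python3 - <<'E'
from h import *
gst()
E
```

```text
t 19.82 tcp in counter [-33.9  56.2 190.8] tilt -18.36 misalign deg [ 0.   -0.08 -0.26] gap 17.8 F [ 0.4  1.8 -2. ]
grasp r 42.1 ang -16.86
```

Call:
servo_tool(moves="0 0 0 0 0 0 -.17; 0 0 0 0 0 0 -.17;0 0 0 0 0 0 -.17; 0 -25 0 0 0 0 -.17; 0 -35 0 0 0 0 -.17; 0 0 0 0 0 0 -.17")

```text
time: 20.58
ee_pos: [0.5063, 0.0414, 0.2497]
ee_rot: [[-0.267, 0.305, 0.914], [-0.964, -0.081, -0.254], [-0.003, -0.949, 0.316]]
force: [-1.2, 0.7, 0.0]
finger_gap: 0.0382
```

```bash
python3 - <<'E'
from h import *
gst()
plan(CO+RC@np.array([.08,0,.26]),toolrot(35),6)
E
```

```text
t 20.57 tcp in counter [-52.7  55.3 249.7] tilt -18.42 misalign deg [ 0.   -0.08 -0.18] gap 38.2 F [-1.2  0.7  0. ]
grasp r 104.0 ang -17.30
rotvec total [-0.932  0.    -0.004] dist 0.1441409358828235
[ 9.2  5.3 21.5] [-0.155  0.    -0.001]
[ 9.2  1.9 22.1] [-0.155  0.    -0.001]
[ 9.2 -1.5 22.1] [-0.155  0.    -0.001]
[ 9.2 -4.9 21.6] [-0.155  0.    -0.001]
[ 9.2 -8.2 20.6] [-0.155  0.    -0.001]
[  9.2 -11.3  19.1] [-0.155  0.    -0.001]
```

Call:
servo_tool(moves="9 2 22 -.155 0 0 -.17; 9 0 22 -.155 0 0 -.17; 9 -2 22 -.155 0 0 -.17; 9 -5 22 -.155 0 0 -.17; 9 -8 21 -.155 0 0 -.17; 9 -11 19 -.155 0 0 -.17; 0 0 0 0 0 0 -.17; 0 0 0 0 0 0 -.17")

```text
time: 21.58
ee_pos: [0.6185, -0.0483, 0.2469]
ee_rot: [[-0.267, -0.585, 0.766], [-0.964, 0.165, -0.21], [-0.003, -0.794, -0.608]]
force: [0.1, -0.6, 0.3]
finger_gap: 0.0381
```

```bash
python3 - <<'E'
from h import *
gst();snap('wrist','v1')
E
python3 z.py v1 130 430 80 280 2.66
```

```text
t 21.57 tcp in counter [ 79.3  -1.3 246.9] tilt 37.43 misalign deg [-0.    0.09 -0.16] gap 38.1 F [ 0.1 -0.6  0.3]
grasp r 113.4 ang 19.24
```

View pics/v1_z.png

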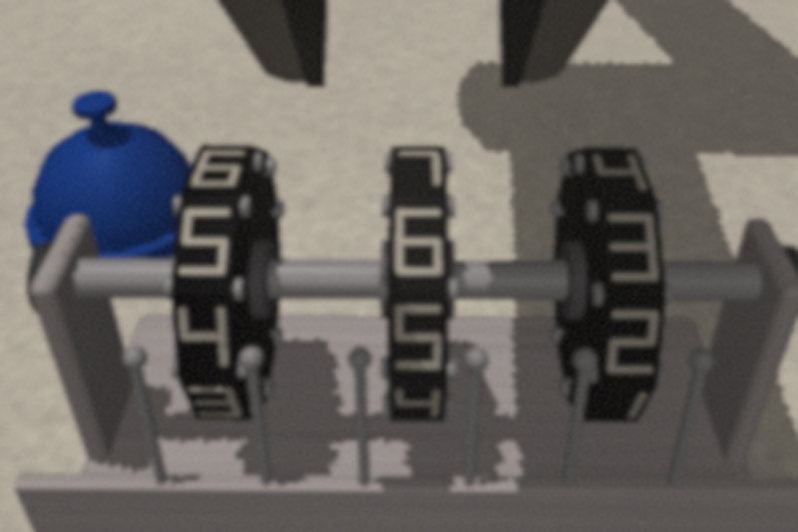

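```bash
cat > a2.py <<'E'
from h import *
import h,pickle
m=pickle.load(open('pics/v1.pkl','rb'))
f=lambda X,Y:(429-(X/2.66-.3),279-(Y/2.66-.3))
fitpose(m,[f(*p) for p in((135,356),(251,357),(360,357),(477,357),(583,360),(701,361))])
for wy,n,p in((-.056,4,(203,337.5)),(-.056,5,(206,242)),(0,5,(418,338)),(0,6,(418,241)),(.056,2,(632,342)),(.056,3,(632,247))):
    e=elev(m,f(*p),wy);print(wy,n,e,'err deg',e[0]-20-36*(n-{-.056:4,0:5,.056:2}[wy]))
E
python3 a2.py; python3 - <<'E'
import cv2
a=cv2.imread('pics/v1.png')[130:235,165:370];a=cv2.rotate(a,cv2.ROTATE_180)
cv2.imwrite('pics/v1b.png',cv2.resize(a,None,fx=3.9,fy=3.9,interpolation=cv2.INTER_CUBIC))
E
```

```text
yaw -15.934457526295366 t [ 5.42079005e-01 -2.56997334e-02 -4.16333634e-17] res mm [[0.1, -0.4], [0.1, -0.3], [-0.2, 0.1], [-0.4, 0.5], [0.1, -0.2], [0.3, 0.2]] span 0.14166859723749717
-0.056 4 (np.float64(20.0), np.float64(-0.5)) err deg 0.0
-0.056 5 (np.float64(56.4), np.float64(-0.1)) err deg 0.3999999999999986
0 5 (np.float64(20.1), np.float64(-0.1)) err deg 0.10000000000000142
0 6 (np.float64(57.0), np.float64(-0.2)) err deg 1.0
0.056 2 (np.float64(18.6), np.float64(0.1)) err deg -1.3999999999999986
0.056 3 (np.float64(54.9), np.float64(0.2)) err deg -1.1000000000000014
```

View pics/v1b.png

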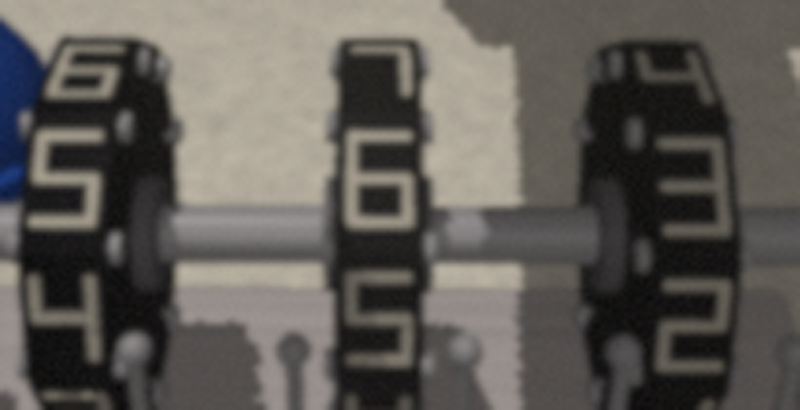

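```bash
python3 - <<'E'
from h import *
plan(np.array([.5243,-.2599,.235]),toolrot(0),6)
E
```

```text
rotvec total [ 0.654  0.    -0.003] dist 0.23177221645434723
[38.2  4.9 -3.4] [ 0.109  0.    -0.001]
[38.2  4.5 -3.9] [ 0.109  0.    -0.001]
[38.2  4.1 -4.3] [ 0.109  0.    -0.001]
[38.2  3.6 -4.7] [ 0.109  0.    -0.001]
[38.2  3.1 -5.1] [ 0.109  0.    -0.001]
[38.2  2.5 -5.4] [ 0.109  0.    -0.001]
```

Call:
servo_tool(moves="38 2 -5 .11 0 0 -.17; 38 3 -5 .11 0 0 -1; 38 3 -5 .11 0 0 -1; 38 3 -5 .11 0 0 -1; 38 3 -5 .11 0 0 -1; 38 2 -5 .11 0 0 -1; 0 0 0 0 0 0 -1; 0 0 0 0 0 0 -1")

```text
time: 22.62
ee_pos: [0.5191, -0.2574, 0.2545]
ee_rot: [[-0.259, 0.051, 0.965], [-0.966, -0.021, -0.258], [0.007, -0.998, 0.054]]
force: [1.3, 0.1, -0.3]
finger_gap: 0.0007
```

```bash
python3 - <<'E'
from h import *
gst();m,_=snap('wrist','b1')
plan(np.array([.5243,-.2599,.18]),toolrot(0),2)
print(proj(m,[.5243,-.2599,.068]))
E
```

```text
t 22.62 tcp in counter [  39.2 -229.3  254.5] tilt -3.13 misalign deg [0.   0.46 0.36] gap 0.7 F [ 1.3  0.1 -0.3]
grasp r 109.4 ang 23.12
rotvec total [-0.054  0.008  0.007] dist 0.0746930633682116
[ 0.3 37.3  0.7] [-0.027  0.004  0.003]
[ 0.5 37.3  1.7] [-0.027  0.004  0.003]
[[273.28873522 217.25737496]]
```

View pics/b1.png

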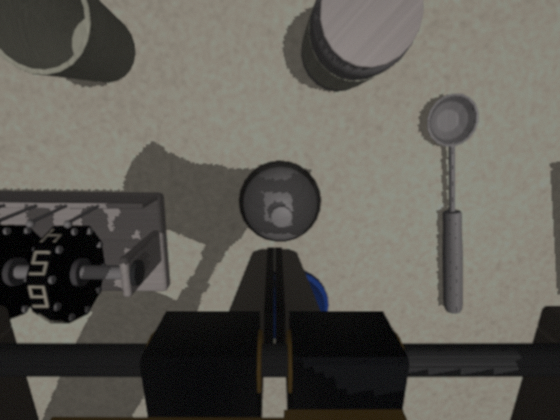

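```bash
python3 z.py b1 230 330 150 250 6; python3 - <<'E'
from h import *
import pickle
m=pickle.load(open('pics/b1.pkl','rb'))
for p in((282,214),(280,201)):print(onz(m,p,.068),onz(m,p,.0))
E
```

```text
[ 0.525176   -0.26809337  0.068     ] [ 0.50763423 -0.26568516  0.        ]
[ 0.53697928 -0.26936678  0.068     ] [ 0.5223671  -0.26727464  0.        ]
```

View pics/b1_z.png

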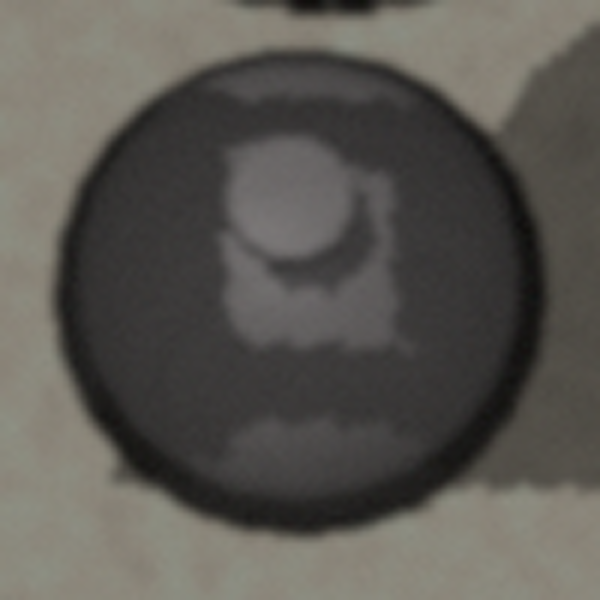

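```bash
python3 - <<'E'
from h import *
s=gst();plan(np.array([.523,-.2665,.19]),toolrot(0),2)
E
```

```text
t 22.68 tcp in counter [  39.5 -229.2  254.5] tilt -3.11 misalign deg [0.   0.49 0.37] gap 0.3 F [ 0.1 -0.1  0.2]
grasp r 109.5 ang 23.25
rotvec total [-0.054  0.008  0.007] dist 0.06523613380397718
[ 3.7 32.4  1.2] [-0.027  0.004  0.003]
[ 3.8 32.3  2.1] [-0.027  0.004  0.003]
```

Call:
servo_tool(moves="4 28 1 -.03 .004 .004 -1; 4 28 2 -.025 .004 .003 -1; 0 0 0 0 0 0 -1; 0 0 0 0 0 0 -1")

```text
time: 23.18
ee_pos: [0.5257, -0.263, 0.2003]
ee_rot: [[-0.259, 0.002, 0.966], [-0.966, -0.001, -0.259], [0.001, -1.0, 0.002]]
force: [-0.1, -0.3, 0.4]
finger_gap: 0.0
```

```bash
python3 - <<'E'
from h import *
s=gst();m,_=snap('wrist','b2');snap('scene','b2s');snap('top','b2t');print(s['ee_pos'])
E
python3 - <<'E'
import cv2
a=cv2.imread('pics/b2.png')[130:330,180:380]
b=cv2.imread('pics/b2s.png')[190:320,160:290]
a=cv2.resize(a,(400,400),interpolation=cv2.INTER_CUBIC);b=cv2.resize(b,(400,400),interpolation=cv2.INTER_CUBIC)
cv2.imwrite('pics/b2c.png',cv2.hconcat([a,b]))
E
```

```text
t 23.18 tcp in counter [  47.  -233.   200.3] tilt -0.11 misalign deg [0.   0.41 0.05] gap 0.0 F [-0.1 -0.3  0.4]
grasp r 66.1 ang 45.53
[ 0.52567202 -0.26303473  0.20031921]
```

View pics/b2c.png

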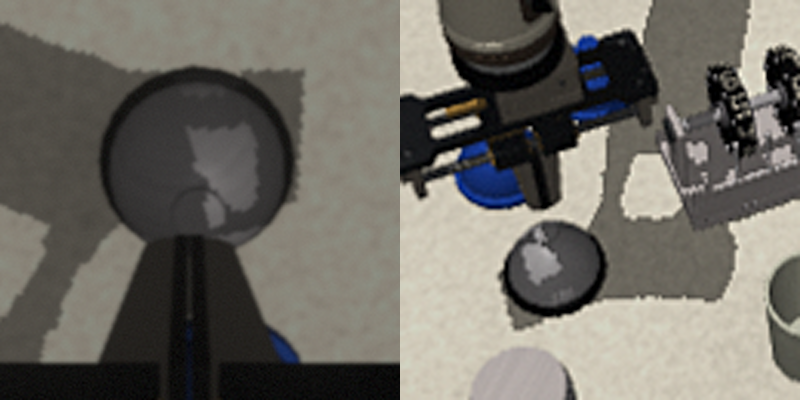

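```bash
python3 - <<'E'
from h import *
import pickle
m=pickle.load(open('pics/b2.pkl','rb'))
print(onz(m,(280,236),.068),onz(m,(278.5,209),.002))
P=onz(m,(280,236),.068)
plan(np.array([P[0],P[1],.17]),toolrot(0),2)
E
```

```text
[ 0.52374539 -0.26762991  0.068     ] [ 0.52435182 -0.26764331  0.002     ]
rotvec total [-0.002  0.007  0.001] dist 0.03073076980357135
[ 2.2 15.2 -0.3] [-0.001  0.003  0.001]
[ 2.2 15.2 -0.2] [-0.001  0.003  0.001]
```

Call:
servo_tool(moves="4 14 -1 0 .005 0 -1; 1 14 0 0 0 0 -1; 0 0 0 0 0 0 -1; 0 0 0 0 0 0 -1")

```text
time: 23.82
ee_pos: [0.5229, -0.2686, 0.1711]
ee_rot: [[-0.266, 0.003, 0.964], [-0.964, -0.002, -0.266], [0.001, -1.0, 0.003]]
force: [-0.7, -0.2, -0.3]
finger_gap: 0.0003
```

```bash
python3 - <<'E'
from h import *
s=gst();snap('wrist','b3');print(s['ee_pos'])
plan(np.array([.524,-.2676,.147]),toolrot(0),1)
E
```

```text
t 23.82 tcp in counter [  45.8 -239.1  171.1] tilt -0.17 misalign deg [0.   0.04 0.09] gap 0.3 F [-0.7 -0.2 -0.3]
grasp r 49.1 ang 69.61
[ 0.52290152 -0.26855329  0.17111445]
rotvec total [-0.003  0.001  0.001] dist 0.024109010044265737
[-1.2 24.1  0.8] [-0.003  0.001  0.001]
```

View pics/b3.png

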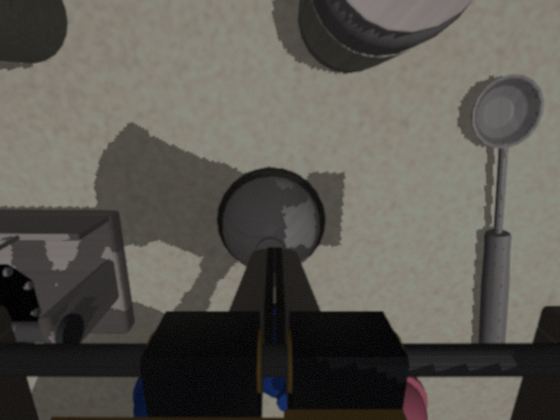

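Call:
servo_tool(moves="-1 12 1 0 0 0 -1; 0 5 0 0 0 0 -1; 0 3 0 0 0 0 -1; 0 3 0 0 0 0 -1")

```text
time: 24.38
ee_pos: [0.5247, -0.268, 0.1482]
ee_rot: [[-0.265, 0.003, 0.964], [-0.964, -0.003, -0.265], [0.002, -1.0, 0.004]]
force: [-4.0, 2.6, 19.3]
finger_gap: 0.0003
```

Call:
servo_tool(moves="0 -10 0 0 0 0 -1; 0 -30 0 0 0 0 -1; 0 -40 0 0 0 0 -1; 0 -40 0 0 0 0 -1; 0 0 0 0 0 0 -1")

```text
time: 25.0
ee_pos: [0.5245, -0.2678, 0.2714]
ee_rot: [[-0.265, 0.004, 0.964], [-0.964, -0.004, -0.265], [0.002, -1.0, 0.005]]
force: [0.7, -0.4, -0.4]
finger_gap: 0.0003
```

```bash
python3 - <<'E'
from h import *
s=gst();plan(CO+RC@np.array([.08,0,.27]),toolrot(35),6)
E
```

```text
t 25.00 tcp in counter [  47.2 -238.   271.4] tilt -0.29 misalign deg [0.   0.05 0.13] gap 0.3 F [ 0.7 -0.4 -0.4]
grasp r 126.6 ang 22.04
rotvec total [-0.616  0.     0.003] dist 0.24021356887976025
[-39.7   0.2   5.5] [-0.103  0.     0.   ]
[-39.7  -0.4   5.5] [-0.103  0.     0.   ]
[-39.7  -0.9   5.4] [-0.103  0.     0.   ]
[-39.7  -1.5   5.3] [-0.103  0.     0.   ]
[-39.7  -2.    5.1] [-0.103  0.     0.   ]
[-39.7  -2.5   4.9] [-0.103  0.     0.   ]
```

Call:
servo_tool(moves="-40 0 6 -.11 0 0 -1; -40 0 6 -.11 0 0 -1; -40 -1 6 -.11 0 0 -1; -40 -1 5 -.11 0 0 -1; -40 -2 5 -.1 0 0 -1; -36 -2 5 -.08 0 0 -1; 0 0 0 0 0 0 -1; 0 0 0 0 0 0 -1")

```text
time: 26.0
ee_pos: [0.619, -0.0432, 0.2543]
ee_rot: [[-0.268, -0.582, 0.767], [-0.963, 0.158, -0.216], [0.004, -0.797, -0.604]]
force: [-0.3, -0.2, 0.3]
finger_gap: 0.0003
```

```bash
python3 - <<'E'
from h import *
s=gst();snap('wrist','f1');snap('scene','f1s')
E
python3 z.py f1 130 430 80 280 2.66
```

```text
t 26.00 tcp in counter [ 78.5   3.8 254.3] tilt 37.13 misalign deg [-0.   -0.23  0.14] gap 0.3 F [-0.3 -0.2  0.3]
grasp r 120.1 ang 17.85
```

View pics/f1_z.png

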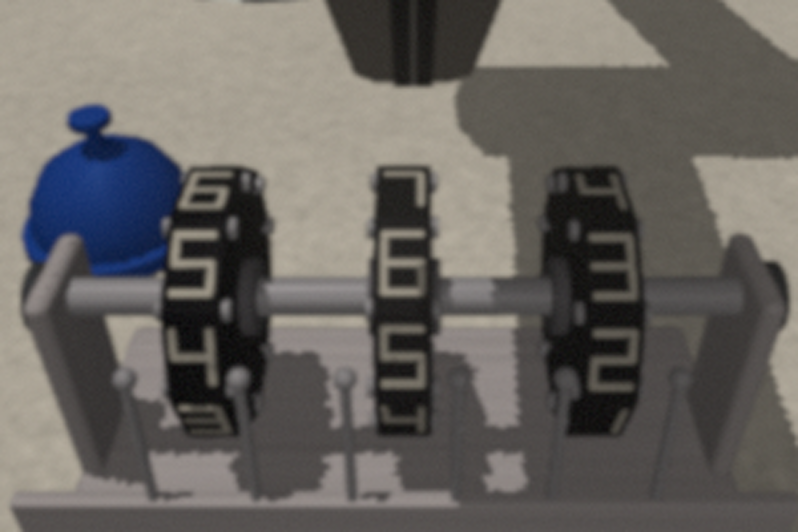

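View pics/f1s.png

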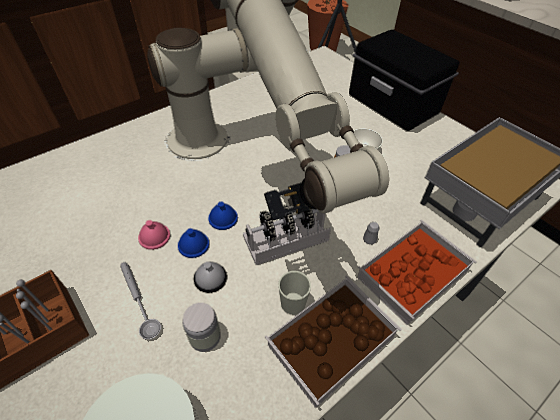

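The wrist picture still shows 4 5 2 between the pointers. In the scene picture nothing has shifted: bell knob up at (210,264), cup, can, spoon and shaker where they were. I'm handing the job in.

```bash
python3 -c "
from rig import ticket
print(ticket.job_done())"
```

```text
the job is handed in; nothing more can be done
None
```

The counter now reads 4 5 2 from the guests' side. I then pressed the steel bell's knob right down once and let it go, and handed the job in at about 26 s of the 70 s.

- **Wheels:** I pinched each wheel by a stud and rolled it back (its top towards the robot). Wheels 1 and 2 took one stroke each and wheel 3 took two. Wheels 2 and 3 each ran a few degrees past their digit, so I brought them back.
- **Level check:** Before ringing, the shown digits measured 0.0°, +0.1° and -1.4° off the pointers for wheels 1, 2 and 3. The next digit round on each wheel gave +0.4°, +1.0° and -1.1°.
- **Bell:** The first position for the bell, from the fixed cameras, was about 8 mm off two agreeing wrist-camera readings. I used the wrist readings. The force reached 19 N with the fingertips 60 mm above the table, above the spring's 5.5 N, so I take it the knob reached its stop.
- **After ringing:** The last pictures still showed 4 5 2 by eye (not measured again), with the knob up. In the scene picture, the bystanders and look-alikes I could see looked unmoved. The arm partly hid the jar and bowl, so I did not check those two; I never worked near them.

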